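Nest the measuring pans on the scale and tare it

ROBOT

A 7-joint arm with a two-finger parallel gripper is mounted at the origin on a cart in front of the work surface, level with it; the furniture and walls round the work are solid. World frame = base frame: x ahead of the robot, y to its left, z up, the work surface at z = 0. Lengths are in mm, angles in rad, forces in N, time in s.
With the tool pointing down it reaches from about 400 to 850 mm from the base axis. Payload 6.9 kg.
Tool frame: the origin (TCP) lies at the very end of the fingers, on their centre line; the grasp point (between the pads) lies 19 mm behind it; z points along the fingers, y is the direction in which the jaws open and shut (so a half turn about z gives the same grasp; the last joint's range is limited). The gripper opens to 85 mm and grips with 20 to 120 N. Pads are 22 mm wide; open, the fingers measure 114 mm over their backs; the gripper's body (76 mm by 85 mm) begins 54 mm behind the grasp point. The pads swing forward as they close: fully open they stand 13 mm farther back than shut.
Start: joints at [1.361, 0.507, -0.238, 1.5, 0.126, 1.149, -0.155], TCP at [193.487, -594.284, 203.075] pointing down, gripper open.
Joint ranges: [-3.08, 3.08], [-0.24, 2.05], [-1.43, 1.35], [0, 2.5], [-1.52, 4.66], [0.17, 1.96], [-2.89, 2.89]. Speed limits (rad/s): [2.39, 2.39, 3.14, 3.14, 3.14, 3.14, 3.14].

INTERFACE

Orientations are given as a 3x3 rotation matrix whose columns are the frame's x, y, z axes.
In Python, from plant import r gives the robot as it stands. The module is installed in compiled form; this text tells all that it offers.
- The arm moves only by the shell command python3 -m jog 'ROWS' [FORCE]. ROWS is JSON, a list of rows, each an object with "claw": the finger opening in mm, from 0 to 85.4; "linear": the shift along the tool's x, y, z in mm, a list of three; "spin": the turn about the tool's z in units of 6 degrees (1.0 is 6 degrees). A call has 1 to 12 rows; each row is the pose to reach, as a shift and turn from the pose commanded when the call began, along the tool's axes at that moment; what a row does not reach only later rows make up. A row lasts 1/12 s, in which the tool goes at most 41.7 mm and 7.16 degrees, less where a joint would pass 70% of its speed; a pose out of reach is approached as far as the arm can. A call with a gripper value outside its range is refused whole. The fingers move at their own pace and stop on an object; FORCE is the grip in N (left out, the last holds). Time passes only in rows, so rows that repeat a pose let the fingers close. It gives the time, the measured TCP pose, the force and the opening at its end, in the units of the state.
- r.observe(): the state, without advancing time (a new reading comes with each control period).
- r.read_camera(name): name is "side" or "top"; returns (picture, depth): 420x560x3 uint8, red, green, blue; 420x560 float32, mm along the optical axis (not along the pixel's ray), 0 where there is no reading.
- r.calibration(name): a dict with "fx", "fy", "cx", "cy" (pixels), "eye" and "attitude" of the camera in the world. Camera axes: x right, y up, looking along -z (the intrinsics and any distortion apply to the point x, -y, -z); pixel columns grow to the right and rows downward; lengths in mm; the calibration is good to about 2 mm. A picture is of the moment at which its call begins. calibration takes no time and is no camera call.
- r.hand_in(): hands the job in, once; it reports no verdict.
The state is a dict: "time": time; "joints": joint angles; "dq": joint speeds; "effort": joint torques, N m; "tool_pos": TCP position; "tool_rot": TCP orientation; "contact_force": force on the tool from outside, world axes, zero at the start; "wrist_torque": the same for the moment, N m; "width": opening from 0.0 (shut) to 1.0 (fully open).
Only numpy, scipy, OpenCV 4.12 (cv2) and the standard library are available. Lean on these libraries where they do the work, as an engineer would, in place of code of your own. Each camera call takes 0.05 s, during which the arm holds its last target.

TASK

Get the kitchen scale ready for weighing out: stand the salt shaker and the spice jar upright on the worktop, off the scale, then put the largest measuring pan in the middle of the tray and nest the other pans in it by size, each sitting fully down and level. Fan their handles out towards the front of the scale like a hand of cards, with a gap of at least two handle widths between neighbours, so that no handle lies over another. Finally, with everything on the tray, turn the tare disc until its white zero line points at the red pointer.

Things in the scene. Friction and masses are not known exactly. Their poses are not given: they have to be found in the camera images.
- pan_a_foot (a point): largest measuring pan of the nesting set (round steel pan, rim diameter 108 mm, bottom diameter 92 mm, 46 mm high, wall 2.5 mm, floor 5 mm thick, about 220 g): centre of its underside; z points up out of the pan, the handle points along its -x axis
- pan_a_grip (a point): centre of the black handle grip of that pan: a bar 12 mm wide, 14 mm high and 45 mm long, lying radially, its centre 92.5 mm out from the pan's axis (along the pan's -x) and 47 mm above its underside; a 10 mm wide, 4 mm thick neck, its top flush with the rim, joins it to the rim; same axes as the foot
- pan_b_foot (a point): second largest measuring pan of the nesting set (round steel pan, rim diameter 92 mm, bottom diameter 76 mm, 47.5 mm high, wall 2.5 mm, floor 5 mm thick, about 170 g): centre of its underside; z points up out of the pan, the handle points along its -x axis; may be absent
- pan_b_grip (a point): centre of the black handle grip of that pan: a bar 12 mm wide, 14 mm high and 45 mm long, lying radially, its centre 92.5 mm out from the pan's axis (along the pan's -x) and 48.5 mm above its underside; a 10 mm wide, 4 mm thick neck, its top flush with the rim, joins it to the rim; same axes as the foot; may be absent
- pan_c_foot (a point): third largest measuring pan of the nesting set (round steel pan, rim diameter 76 mm, bottom diameter 60 mm, 49 mm high, wall 2.5 mm, floor 5 mm thick, about 130 g): centre of its underside; z points up out of the pan, the handle points along its -x axis; may be absent
- pan_c_grip (a point): centre of the black handle grip of that pan: a bar 12 mm wide, 14 mm high and 45 mm long, lying radially, its centre 92.5 mm out from the pan's axis (along the pan's -x) and 50 mm above its underside; a 10 mm wide, 4 mm thick neck, its top flush with the rim, joins it to the rim; same axes as the foot; may be absent
- pan_d_foot (a point): smallest measuring pan (starts on the glass hob) of the nesting set (round steel pan, rim diameter 60 mm, bottom diameter 44 mm, 50.5 mm high, wall 2.5 mm, floor 5 mm thick, about 100 g): centre of its underside; z points up out of the pan, the handle points along its -x axis; may be absent
- pan_d_grip (a point): centre of the black handle grip of that pan: a bar 12 mm wide, 14 mm high and 45 mm long, lying radially, its centre 92.5 mm out from the pan's axis (along the pan's -x) and 51.5 mm above its underside; a 10 mm wide, 4 mm thick neck, its top flush with the rim, joins it to the rim; same axes as the foot; may be absent
- shaker_mid (a point): salt shaker with a grey cap, 44 mm diameter, 90 mm high: its centre, half-way up; z is its upright axis; it starts standing on the scale's tray. The worktop (z = 0) has its front edge at about x = 0.34, a tall panel to the left at about y = 0.42, wall cabinets overhead beyond about x = 0.6, and on the right a black glass hob, 4.5 mm proud, from y = -0.325
- jar_mid (a point): glass spice jar with a red cap, 45 mm diameter, 106 mm high: its centre, half-way up; z is its upright axis; it starts standing on the scale's tray beside the shaker
- scale: blue spring kitchen scale, fixed to the worktop, 180 x 298 mm, body top 34 mm above the worktop; origin: centre of its underside; x points to its back (its front side is -x), y to its left; round tray centred 73 mm to the right of the origin, dial 73 mm to the left of it
- tray_top (a point): centre of the top of the scale's round steel tray (140 mm diameter, top about 52 mm above the worktop, it sinks about 1 mm per newton of load and springs back)
- pointer (a joint): angle (rad) of the red pointer round the dial: 0 points to the scale's front (-x), grows clockwise seen from above, 0.25 rad for each mm that the tray sinks (about 0.25 rad per 100 g); it moves only with the load
- pointer_tip (a point): tip of the red pointer, on a circle of 50 mm radius round the dial's axis, at the edge of the black disc
- tare_dial (a joint): angle (rad) of the black tare disc: 0 when its white zero line points to the scale's front (-x), grows clockwise seen from above; range -2.5 to 3.1; stays where it is left (friction about 0.05 N m)
- dial_zero (a point): the zero of the tare disc: the point beyond the outer end of its white line, on the same 50 mm circle as the pointer tip
- dial_grip (a point): the tare disc's knob, on the disc's axis, at gripping height: an aluminium bar 38 mm long (along the point's x, towards the white line), 14 mm wide (y), standing from 48 to 83 mm above the worktop (low hub and disc below it); this point is 71 mm above the worktop; it turns with the disc (the disc is 92 mm in diameter)

How it is judged (in metres and radians):
At the end, for the whole second after the job is handed in: Shaker and jar upright on the worktop; largest pan within 20 mm of the tray centre; the others nested in it, fully down (3 mm), level (0.07 rad); handle centres 35 mm or more apart and 20 mm or more in front of the scale's middle line; zero of the disc within 6 mm of the pointer tip; all at rest (height (world z) of shaker_mid between 0.035 and 0.056 m and angle between each of shaker_mid, jar_mid's own z axis and vertical below 0.15 rad and height (world z) of jar_mid between 0.043 and 0.066 m and horizontal distance between pan_a_foot and tray_top below 0.02 m and z of pan_a_foot in the frame of tray_top between -0.004 and 0.004 m and angle between each of pan_a_foot, pan_b_foot, pan_c_foot, pan_d_foot's own z axis and vertical below 0.07 rad and z of pan_b_foot in the frame of pan_a_foot between 0.003 and 0.008 m and z of pan_c_foot in the frame of pan_a_foot between 0.003 and 0.013 m and z of pan_d_foot in the frame of pan_a_foot between 0.003 and 0.018 m and horizontal distance between each of pan_b_foot, pan_c_foot, pan_d_foot and pan_a_foot below 0.03 m and horizontal distance between pan_a_grip and pan_b_grip above 0.035 m and horizontal distance between each of pan_a_grip, pan_b_grip and pan_c_grip above 0.035 m and horizontal distance between each of pan_a_grip, pan_b_grip, pan_c_grip and pan_d_grip above 0.035 m and x of each of pan_a_grip, pan_b_grip, pan_c_grip, pan_d_grip in the frame of scale below -0.02 m and horizontal distance between dial_zero and pointer_tip below 0.006 m and velocity of joint pointer between -0.2 and 0.2 rad/s and linear speed of each of pan_a, pan_b, pan_c, pan_d below 0.02 m/s); the robot touches nothing.
It fails at once if a pan, the jar or the shaker falls off the worktop (height (world z) of any of pan_a_foot, pan_b_foot, pan_c_foot, pan_d_foot, shaker_mid, jar_mid below -0.1 m).
Of pan_b, pan_c, pan_d only 2 to 3 are there at a start; the rules pass over those that are not, and their reading is None.
At some moment in a run one of pan_a, pan_b, pan_c, pan_d may be knocked a few centimetres aside while the robot is not near it.
It also fails if it takes over 208 s, if anything falls off the work surface, if the arm or the gripper's body presses on something with over 40 N, if the wrist force passes 120 N, or if a joint passes its speed limit or range.

## Working session

There is one attempt and no reset: what is moved stays moved. The work goes in short steps, Python scripts to look and compute and a shell command to move; the robot and the scene stay as the last step left them, time stands still between calls to the robot, and variables do not carry over. Pictures are saved under pics/ and viewed, and the job is handed in when it is done.

```bash
ls; mkdir -p pics
python3 - <<'E'
from plant import r
import cv2,numpy as np
np.set_printoptions(precision=3,suppress=True)
print(r.observe())
for n in("side","top"):
    p,d=r.read_camera(n); cv2.imwrite(f"pics/{n}0.png",p[:,:,::-1]); print(n,r.calibration(n),d.min(),d.max())
E
```

```text
pics
{'time': 0.0, 'joints': array([ 1.361,  0.508, -0.238,  1.501,  0.126,  1.149, -0.155]), 'dq': array([-0.   ,  0.   , -0.   , -0.002,  0.001,  0.001, -0.   ]), 'effort': array([  0.002, -62.059,  -2.186, -24.965,   0.013,   0.012,   0.   ]), 'tool_pos': array([ 193.264, -593.76 ,  202.208]), 'tool_rot': array([[ 0.951,  0.31 , -0.001],
       [ 0.31 , -0.951,  0.002],
       [-0.   , -0.002, -1.   ]]), 'contact_force': array([-0.101, -0.889, -0.368]), 'wrist_torque': array([ 0.071, -0.042, -0.05 ]), 'width': 1.0024966350093352}
side {'fx': 384.2425448691892, 'fy': 384.2425448691892, 'cx': 279.5866051383242, 'cy': 208.06797615262568, 'eye': array([ 371.226, -991.428,  430.049]), 'attitude': array([[ 0.986,  0.071, -0.154],
       [-0.168,  0.323, -0.931],
       [-0.017,  0.944,  0.33 ]])} 0.0 2394.0298
top {'fx': 440.3711926169659, 'fy': 440.3711926169659, 'cx': 281.12579833503037, 'cy': 217.9983849210197, 'eye': array([ 449.098,  -82.047, 1123.886]), 'attitude': array([[-0.021,  0.998, -0.061],
       [-1.   , -0.021,  0.013],
       [ 0.012,  0.062,  0.998]])} 0.0 2041.8431
```

View pics/top0.png

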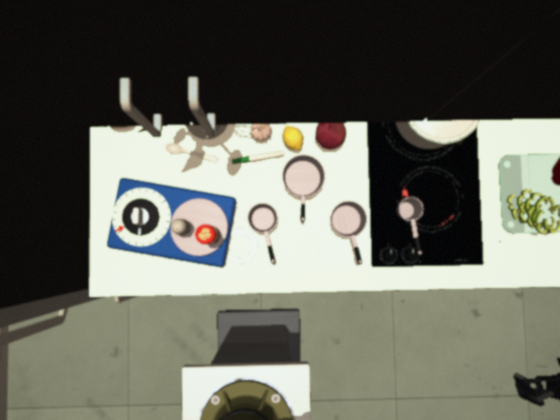

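View pics/side0.png

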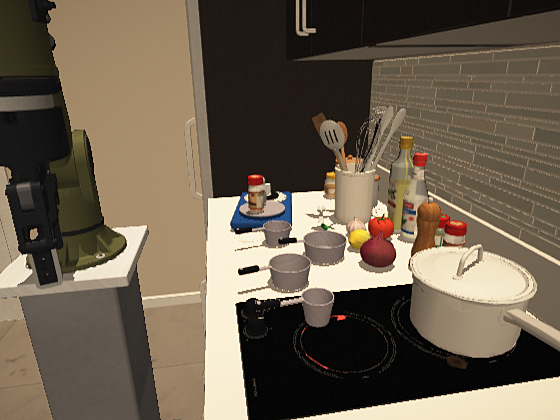

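```bash
cat > h.py <<'E'
from plant import r
import cv2,numpy as np
np.set_printoptions(precision=1,suppress=True)
def cam(n):
    p,d=r.read_camera(n); return p,d,r.calibration(n)
def ray(c,u,v):
    a=np.array([(u-c['cx'])/c['fx'],-(v-c['cy'])/c['fy'],-1.0]); return c['attitude']@a
def onplane(c,u,v,z):
    w=ray(c,u,v); return c['eye']+w*(z-c['eye'][2])/w[2]
def cloud(d,c):
    v,u=np.mgrid[0:d.shape[0],0:d.shape[1]]
    a=np.stack([(u-c['cx'])/c['fx'],-(v-c['cy'])/c['fy'],-np.ones_like(u,float)],-1)*d[...,None]
    return a@c['attitude'].T+c['eye']
def proj(c,P):
    a=c['attitude'].T@(np.asarray(P,float)-c['eye']); return c['cx']+c['fx']*a[0]/-a[2], c['cy']-c['fy']*a[1]/-a[2]
def crop(n,p,u0,v0,u1,v1,s):
    cv2.imwrite(n,cv2.resize(p[v0:v1,u0:u1,::-1],None,fx=s,fy=s,interpolation=cv2.INTER_CUBIC))
E
python3 - <<'E'
from h import *
p,d,c=cam("top")
crop("pics/t1.png",p,95,120,375,290,2.8)
crop("pics/t2.png",p,240,140,440,280,4)
X=cloud(d,c)
for u,v in [(280,270),(120,280),(303,178),(348,219),(263,219),(410,209),(170,215),(205,235),(180,226),(303,213),(272,255),(356,252),(418,245),(100,200),(440,260),(250,245),(300,240)]: print(u,v,p[v,u],X[v,u],d[v,u])
E
```

```text
280 270 [239 245 234] [386.1 -91.4  -2. ] 1119.9136
120 280 [238 244 231] [370.3 311.6   3.8] 1107.7621
303 178 [229 210 199] [ 619.7 -155.3    3.6] 1129.573
348 219 [227 206 196] [ 511.7 -266.7    9.4] 1118.6085
263 219 [232 214 204] [516.5 -50.8   4.3] 1121.0485
410 209 [212 192 181] [ 533.6 -424.5   13.4] 1118.0121
170 215 [192 208 200] [529.3 177.7  35.4] 1087.7861
205 235 [233 199 125] [474.9  72.8 155.2] 966.2901
180 226 [217 200 173] [496.7 131.4 136.5] 985.5247
303 213 [45 45 43] [ 525.9 -149.7   57.3] 1070.0896
272 255 [45 44 40] [425.8 -72.4  59.4] 1060.8447
356 252 [41 38 36] [ 428.6 -276.4   53.5] 1069.5935
418 245 [33 31 30] [ 442.3 -425.2   63. ] 1062.9518
100 200 [239 244 231] [573.7 363.1   2.1] 1121.323
440 260 [8 8 8] [ 402.7 -498.8    4.1] 1120.2975
250 245 [240 245 235] [451.1 -16.6   4.2] 1116.7247
300 240 [240 245 234] [ 461.1 -144.     1.1] 1122.1603
```

View pics/t1.png

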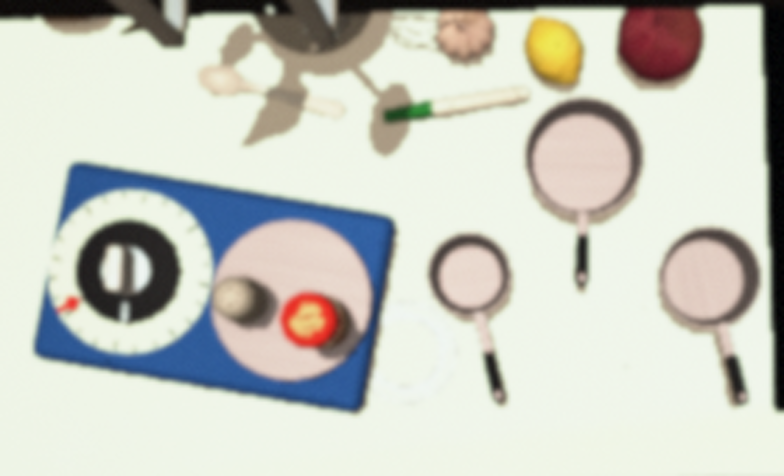

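View pics/t2.png

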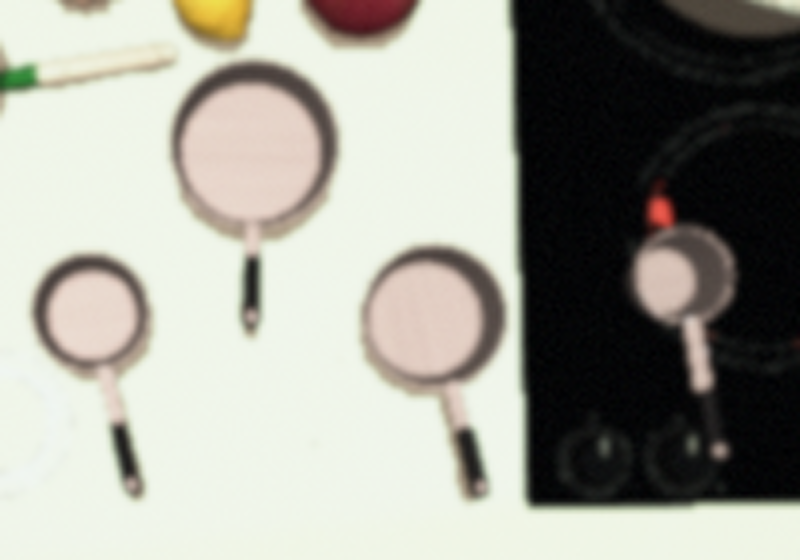

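```bash
cat >> h.py <<'E'
def comps(m,minA=20):
    n,l,s,ce=cv2.connectedComponentsWithStats(m.astype(np.uint8))
    return [(s[i],ce[i],l==i) for i in range(1,n) if s[i][4]>=minA]
def pts_on(c,mask_or_pts,z):
    if mask_or_pts.ndim==2 and mask_or_pts.dtype==bool:
        v,u=np.nonzero(mask_or_pts); q=np.stack([u,v],1)
    else: q=mask_or_pts
    return np.array([onplane(c,a,b,z) for a,b in q])
def pca(P):
    m=P[:,:2].mean(0); w,V=np.linalg.eigh(np.cov((P[:,:2]-m).T)); return m,V[:,1],2*np.sqrt(3*w)
E
python3 - <<'E'
from h import *
p,d,c=cam("top")
p16=p.astype(int); R,G,B=p16[...,0],p16[...,1],p16[...,2]
blue=(B>R+40)&(B>G+20)
blue=cv2.morphologyEx(blue.astype(np.uint8),cv2.MORPH_CLOSE,np.ones((3,3)))
ct=max(cv2.findContours(blue,0,2)[0],key=cv2.contourArea)
q=pts_on(c,ct[:,0,:].astype(float),34)[:,:2].astype(np.float32)
rc=cv2.minAreaRect(q); print("scale",rc,cv2.boxPoints(rc))
dark=(p16.max(-1)<110)
reg=np.zeros_like(dark); reg[140:275,240:366]=1
for s,ce,m in comps(dark&reg): 
    P=pts_on(c,m,55); mm,V,w=pca(P); print("dark",s,mm,np.degrees(np.arctan2(V[1],V[0])),w)
red=(R>G+70)&(R>B+70)
for s,ce,m in comps(red,4): print("red",s,ce,onplane(c,*ce,50),onplane(c,*ce,158))
hsv=cv2.cvtColor(p,cv2.COLOR_RGB2HSV)
crop("pics/t3.png",p,100,175,240,270,5.5)
crop("pics/t4.png",p,385,175,465,265,6.5)
E
```

```text
scale ((512.3585205078125, 175.051025390625), (290.66357421875, 172.97776794433594), 78.89286041259766) [[399.5  49.1]
 [569.2  15.8]
 [625.2 301. ]
 [455.5 334.3]]
dark [317 140  27   9 141] [ 694.8 -218.3] 85.92541616780214 [19.3 57.5]
dark [284 156  39  27 179] [ 647.1 -160.5] 74.32234892672082 [ 47.8 105.4]
dark [339 202  26  32 147] [ 521.2 -282.1] -155.4685012803976 [39.4 84.7]
dark [249 205  26  21  81] [534.6 -41.1] 113.85515801365952 [34.  72.3]
dark [301 205   4  13  44] [ 531.1 -148.8] 174.62470988535344 [ 9.  28.4]
dark [268 246   6  14  43] [432.  -69.4] -167.61319144950687 [ 7.9 31.8]
dark [354 247   7  16  58] [ 423.2 -278.2] -169.6750435247651 [10.1 35. ]
red [319 124  23  19 268] [328.9 133.9] [ 721.4 -219.1   50. ] [ 694.  -205.3  158. ]
red [402 189   6   8  38] [404.7 192.7] [ 571.4 -401.7   50. ] [ 559.1 -369.6  158. ]
red [195 224  21  20 254] [205.  233.7] [480.8  89.7  50. ] [477.6  72.4 158. ]
red [116 226   7   5  24] [119.6 228.3] [498.2 296.5  50. ] [493.3 258.4 158. ]
```

View pics/t3.png

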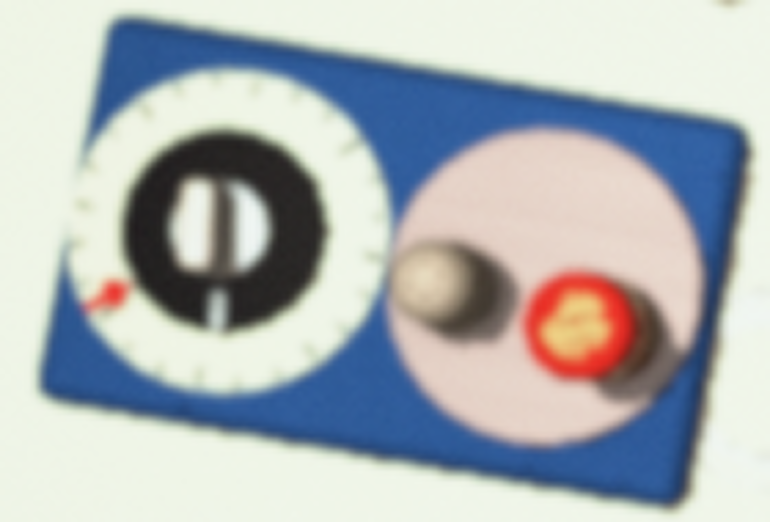

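View pics/t4.png

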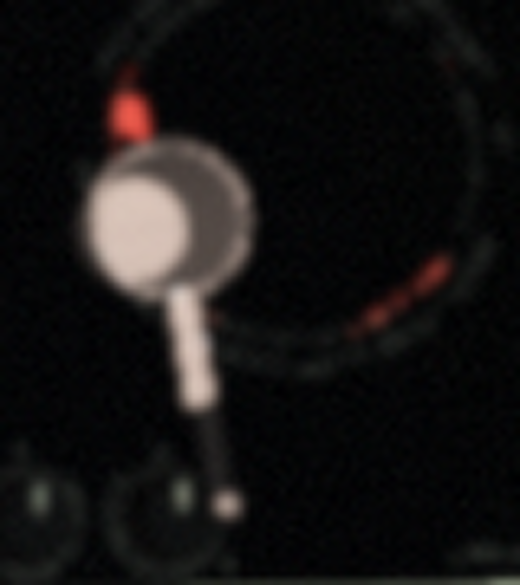

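Run:
```python
from h import *
c=r.calibration("top")
def t2(x,y):return x/4+240-.4,y/4+140-.4
def t4(x,y):return x/6.5+385-.4,y/6.5+175-.4
def t3(x,y):return x/5.5+100-.4,y/5.5+175-.4
for n,f,a,b,z in [("a",t2,(252,256),(250,331),54),("b",t2,(461,428),(481,492),56),("c",t2,(117,424),(137,493),57),("d",t4,(205,405),(230,515),63)]:
    A=onplane(c,*f(*a),z);Bq=onplane(c,*f(*b),z);v=(A-Bq)[:2];L=np.linalg.norm(v);v/=L
    m=(A+Bq)[:2]/2
    print(n,m,"len",L,"axis deg",np.degrees(np.arctan2(v[1],v[0])),"pan ctr",m+92.5*v)
for n,f,a,z in [("a rim",t2,(255,146),46),("b rim",t2,(434,318),47),("c rim",t2,(92,314),49),("d rim",t4,(170,220),55),("tray",t3,(547,286),48),("dial",t3,(225,229),44),("pointer",t3,(118,290),44),("zeroline",t3,(216,312),44),("shaker cap top",t3,(430,280),139),("jar cap",t3,(578,326),154)]:
    print(n,onplane(c,*f(*a),z))
```

```text
a [ 526.2 -148.4] len 45.843671303702976 axis deg -2.923569169630021 pan ctr [ 618.6 -153.1]
b [ 422.3 -279. ] len 40.376341057021044 axis deg 15.651731250365758 pan ctr [ 511.3 -254.1]
c [427.7 -70.8] len 43.25741073539065 axis deg 15.052820333200057 pan ctr [517.  -46.8]
d [ 441.5 -425.3] len 41.65098441447162 axis deg 10.593097965555025 pan ctr [ 532.4 -408.3]
a rim [ 618.  -153.5   46. ]
b rim [ 509.3 -260.8   47. ]
c rim [516.  -51.1  49. ]
d rim [ 531.8 -413.6   55. ]
tray [498.5 104.2  48. ]
dial [527.1 247.6  44. ]
pointer [500.9 295.   44. ]
zeroline [490.2 251.7  44. ]
shaker cap top [497.8 135.8 139. ]
jar cap [477.4  73.7 154. ]
```

```bash
cat >> h.py <<'E'
def go(x,y,z,yaw):
    s=r.observe(); Rm=s['tool_rot']; dl=Rm.T@(np.array([x,y,z])-s['tool_pos'])
    cy=np.degrees(np.arctan2(Rm[1,0],Rm[0,0])); dy=(yaw-cy+180)%360-180
    print("pos",s['tool_pos'],"yaw %.1f"%cy,"F",s['contact_force'],"w",round(s['width']*85.4,1),"t",round(s['time'],2),"| lin",dl.round(1),"spin %.2f"%(-dy/6))
E
python3 -c "
from h import *
go(440,-300,300,45);go(498,136,260,71.8)"
```

```text
pos [ 193.3 -594.   202.5] yaw 18.0 F [-0.6  0.7 -0.1] w 85.3 t 0.2 | lin [ 325.6 -203.3  -97.2] spin -4.49
pos [ 193.3 -594.   202.5] yaw 18.0 F [-0.6  0.7 -0.1] w 85.3 t 0.2 | lin [ 515.7 -599.9  -56.8] spin -8.96
```

```bash
python3 -m jog '[{"claw":85,"linear":[0,0,-97],"spin":0},{"claw":85,"linear":[0,0,-97],"spin":0},{"claw":85,"linear":[326,-203,-97],"spin":-4.5},{"claw":85,"linear":[326,-203,-97],"spin":-4.5},{"claw":85,"linear":[326,-203,-97],"spin":-4.5},{"claw":85,"linear":[326,-203,-97],"spin":-4.5},{"claw":85,"linear":[326,-203,-97],"spin":-4.5},{"claw":85,"linear":[326,-203,-97],"spin":-4.5},{"claw":85,"linear":[326,-203,-97],"spin":-4.5},{"claw":85,"linear":[326,-203,-97],"spin":-4.5},{"claw":85,"linear":[326,-203,-97],"spin":-4.5},{"claw":85,"linear":[326,-203,-97],"spin":-4.5}]' 60; python3 -c "
from h import *
go(498,136,260,71.8)
print(r.observe()['joints'])"
```

```text
time: 1.2
tool_pos: [445.3, -293.1, 300.8]
tool_rot: [[0.7, 0.714, 0.003], [0.714, -0.7, 0.003], [0.004, 0.0, -1.0]]
contact_force: [0.6, 0.3, 0.4]
width: 0.996
pos [ 445.3 -293.1  300.8] yaw 45.6 F [0.6 0.3 0.4] w 85.1 t 1.2 | lin [ 343.1 -262.7   42.2] spin -4.37
[ 0.9  0.3 -0.5  1.6  0.1  1.3 -0.4]
```

```bash
python3 -m jog '[{"claw":85,"linear":[343,-263,42],"spin":-4.4},{"claw":85,"linear":[343,-263,42],"spin":-4.4},{"claw":85,"linear":[343,-263,42],"spin":-4.4},{"claw":85,"linear":[343,-263,42],"spin":-4.4},{"claw":85,"linear":[343,-263,42],"spin":-4.4},{"claw":85,"linear":[343,-263,42],"spin":-4.4},{"claw":85,"linear":[343,-263,42],"spin":-4.4},{"claw":85,"linear":[343,-263,42],"spin":-4.4},{"claw":85,"linear":[343,-263,42],"spin":-4.4},{"claw":85,"linear":[343,-263,42],"spin":-4.4},{"claw":85,"linear":[343,-263,42],"spin":-4.4},{"claw":85,"linear":[343,-263,42],"spin":-4.4}]' 60; python3 -c "
from h import *
go(498,136,96,71.8)"
```

```text
time: 2.2
tool_pos: [496.2, 133.7, 257.8]
tool_rot: [[0.311, 0.95, -0.001], [0.95, -0.311, 0.003], [0.003, -0.001, -1.0]]
contact_force: [-0.7, -0.1, 0.7]
width: 0.998
pos [496.2 133.7 257.8] yaw 71.9 F [-0.7 -0.1  0.7] w 85.2 t 2.2 | lin [  2.3   1.2 161.9] spin 0.01
```

```bash
python3 -m jog '[{"claw":85,"linear":[2,1,80],"spin":0},{"claw":85,"linear":[2,1,80],"spin":0},{"claw":85,"linear":[2,1,163],"spin":0},{"claw":85,"linear":[2,1,163],"spin":0},{"claw":85,"linear":[2,1,163],"spin":0},{"claw":85,"linear":[2,1,163],"spin":0},{"claw":38,"linear":[2,1,163],"spin":0},{"claw":38,"linear":[2,1,163],"spin":0},{"claw":38,"linear":[2,1,163],"spin":0},{"claw":38,"linear":[2,1,163],"spin":0},{"claw":38,"linear":[2,1,163],"spin":0},{"claw":38,"linear":[2,1,163],"spin":0}]' 40
python3 - <<'E'
from h import *
go(498,136,96,71.8)
p,d,c=cam("side"); crop("pics/s1.png",p,200,120,360,260,5)
E
```

```text
time: 3.2
tool_pos: [498.8, 129.9, 95.8]
tool_rot: [[0.319, 0.948, 0.001], [0.948, -0.319, 0.0], [0.0, 0.001, -1.0]]
contact_force: [-0.5, 1.1, 0.4]
width: 0.445
pos [498.8 129.9  95.8] yaw 71.4 F [-0.5  1.1  0.4] w 38.0 t 3.2 | lin [ 5.6 -2.7 -0.2] spin -0.06
```

View pics/s1.png

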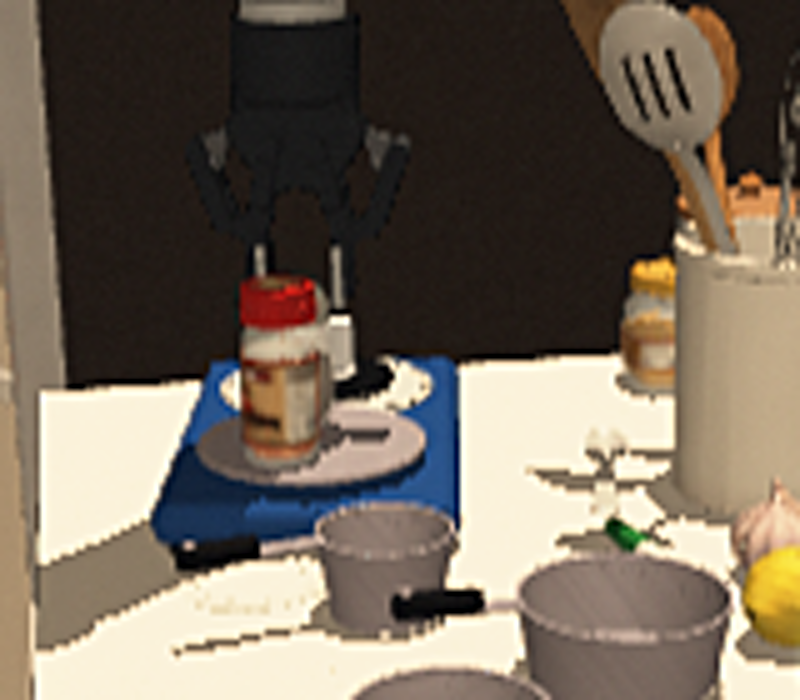

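```bash
python3 -m jog '[{"claw":25,"linear":[0,0,0],"spin":0},{"claw":25,"linear":[0,0,0],"spin":0},{"claw":25,"linear":[0,0,0],"spin":0}]' 40
python3 - <<'E'
from h import *
go(498,136,96,71.8)
p,d,c=cam("top"); crop("pics/t5.png",p,100,160,260,280,5)
E
```

```text
time: 3.5
tool_pos: [498.3, 129.9, 95.1]
tool_rot: [[0.318, 0.948, -0.0], [0.948, -0.318, 0.0], [-0.0, -0.0, -1.0]]
contact_force: [-1.4, -0.1, 1.0]
width: 0.345
pos [498.3 129.9  95.1] yaw 71.4 F [-1.4 -0.1  1. ] w 29.5 t 3.5 | lin [ 5.7 -2.2 -0.9] spin -0.06
```

View pics/t5.png

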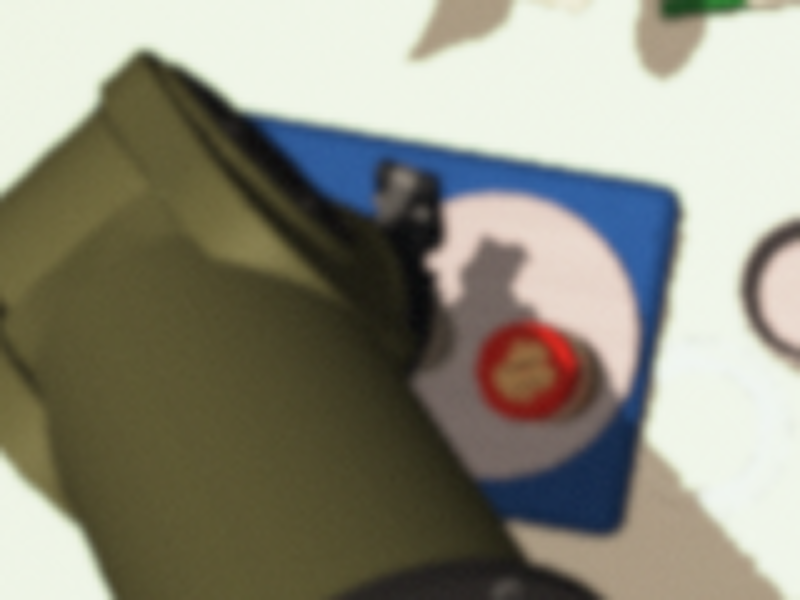

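```bash
python3 -m jog '[{"claw":25,"linear":[0,0,0],"spin":0},{"claw":25,"linear":[0,0,0],"spin":0},{"claw":25,"linear":[0,0,0],"spin":0}]' 40
python3 - <<'E'
from h import *
p,d,c=cam("side"); crop("pics/s2.png",p,220,120,300,220,6)
go(498,136,96,71.8)
E
```

```text
time: 3.8
tool_pos: [498.4, 129.8, 95.0]
tool_rot: [[0.318, 0.948, -0.0], [0.948, -0.318, 0.0], [-0.0, -0.0, -1.0]]
contact_force: [-0.8, 0.8, 1.2]
width: 0.343
pos [498.4 129.8  95. ] yaw 71.4 F [-1.   0.9  2.5] w 28.9 t 3.85 | lin [ 5.7 -2.4 -1. ] spin -0.06
```

View pics/s2.png

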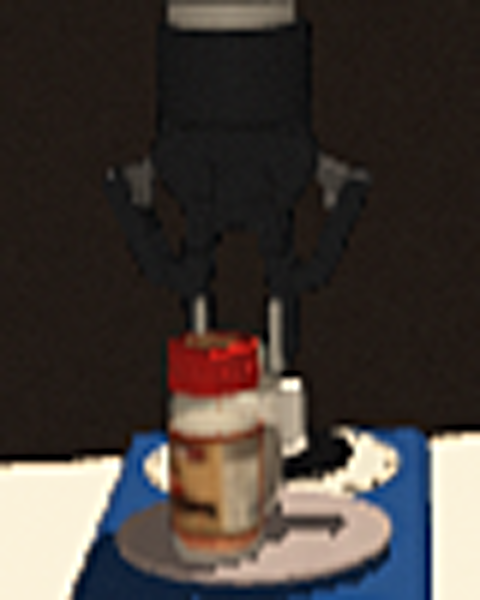

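```bash
python3 -m jog '[{"claw":25,"linear":[0,0,-5],"spin":0},{"claw":25,"linear":[0,0,-15],"spin":0},{"claw":25,"linear":[0,0,-35],"spin":0},{"claw":25,"linear":[0,0,-70],"spin":0},{"claw":25,"linear":[0,0,-100],"spin":0},{"claw":25,"linear":[0,0,-130],"spin":0},{"claw":25,"linear":[0,0,-130],"spin":0},{"claw":25,"linear":[0,0,-130],"spin":0}]' 40
python3 - <<'E'
from h import *
p,d,c=cam("side"); crop("pics/s3.png",p,200,60,340,220,5)
go(425,-205,220,71.8)
E
```

```text
time: 4.52
tool_pos: [499.5, 130.1, 227.4]
tool_rot: [[0.319, 0.948, 0.004], [0.948, -0.319, 0.001], [0.002, 0.004, -1.0]]
contact_force: [0.1, -0.6, -0.8]
width: 0.341
pos [498.7 129.6 225.8] yaw 71.4 F [-0.4  0.2 -1.8] w 29.0 t 4.57 | lin [-340.6   36.8    5.7] spin -0.06
```

View pics/s3.png

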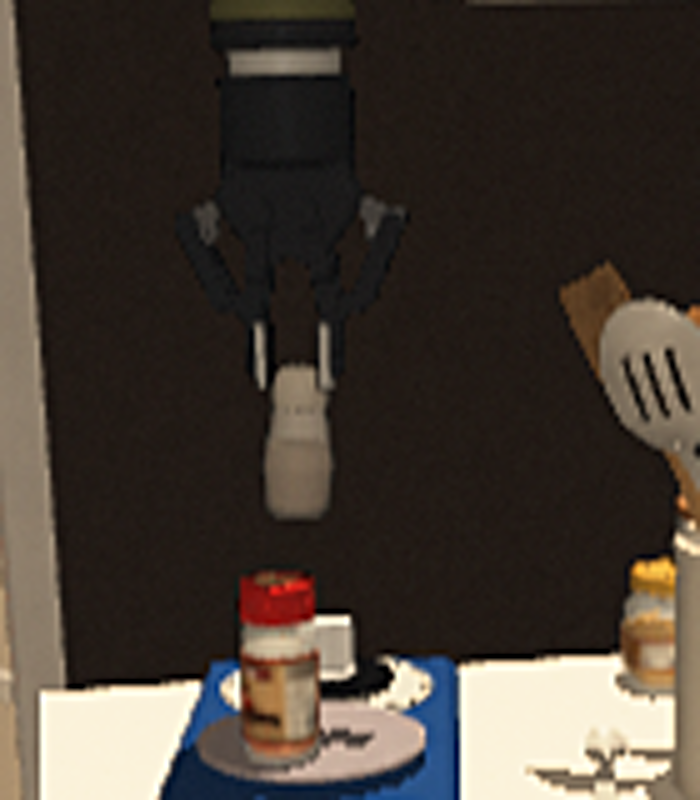

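```bash
python3 -m jog '[{"claw":25,"linear":[-341,37,-10],"spin":0},{"claw":25,"linear":[-341,37,-10],"spin":0},{"claw":25,"linear":[-341,37,-10],"spin":0},{"claw":25,"linear":[-341,37,0],"spin":0},{"claw":25,"linear":[-341,37,0],"spin":0},{"claw":25,"linear":[-341,37,0],"spin":0},{"claw":25,"linear":[-341,37,0],"spin":0},{"claw":25,"linear":[-341,37,0],"spin":0},{"claw":25,"linear":[-341,37,0],"spin":0},{"claw":25,"linear":[-341,37,50],"spin":0},{"claw":25,"linear":[-341,37,90],"spin":0},{"claw":25,"linear":[-341,37,90],"spin":0}]' 40
python3 - <<'E'
from h import *
p,d,c=cam("top"); crop("pics/t6.png",p,200,150,400,290,4)
go(425,-205,48,71.8)
E
```

```text
time: 5.57
tool_pos: [420.4, -204.4, 129.3]
tool_rot: [[0.319, 0.948, -0.009], [0.948, -0.319, 0.005], [0.002, -0.01, -1.0]]
contact_force: [-1.8, 0.6, -1.3]
width: 0.341
pos [ 421.3 -204.1  130.9] yaw 71.4 F [-0.6 -0.1 -1.1] w 28.6 t 5.62 | lin [ 0.2  4.6 82.8] spin -0.06
```

View pics/t6.png

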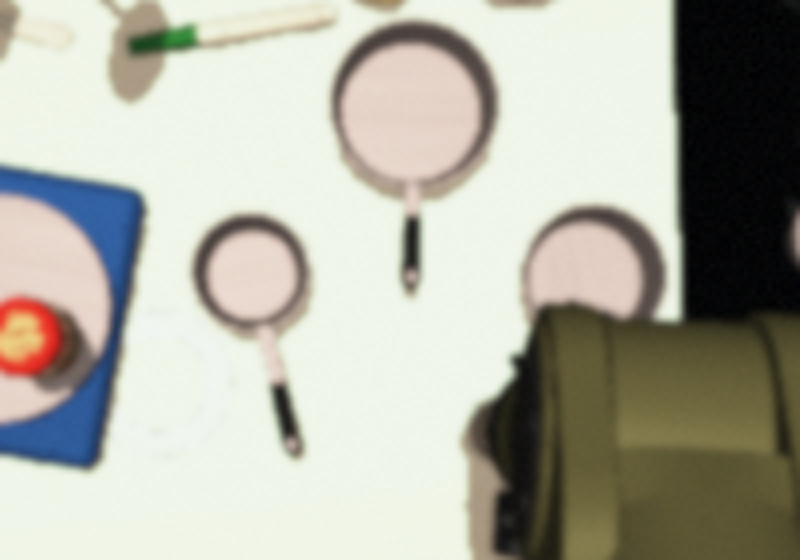

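```bash
python3 -m jog '[{"claw":25,"linear":[0,3,30],"spin":0},{"claw":25,"linear":[0,3,60],"spin":0},{"claw":25,"linear":[0,3,72],"spin":0},{"claw":25,"linear":[0,3,78],"spin":0},{"claw":25,"linear":[0,3,80],"spin":0},{"claw":25,"linear":[0,3,82],"spin":0},{"claw":25,"linear":[0,3,83],"spin":0},{"claw":25,"linear":[0,3,83],"spin":0}]' 40; python3 -c "
from h import *
go(425,-205,48,71.8)"
```

```text
time: 6.28
tool_pos: [428.5, -206.5, 53.1]
tool_rot: [[0.318, 0.948, 0.001], [0.948, -0.318, -0.001], [-0.0, 0.002, -1.0]]
contact_force: [0.3, 0.3, -1.8]
width: 0.335
pos [ 428.5 -206.5   53.1] yaw 71.4 F [ 0.3  0.3 -1.8] w 28.6 t 6.28 | lin [ 0.3 -3.8  5. ] spin -0.06
```

```bash
python3 -m jog '[{"claw":25,"linear":[0,0,2],"spin":0},{"claw":25,"linear":[0,0,4],"spin":0},{"claw":25,"linear":[0,0,5],"spin":0},{"claw":25,"linear":[0,0,5],"spin":0}]' 40; python3 -c "
from h import *
go(425,-205,48,71.8)"
```

```text
time: 6.62
tool_pos: [428.5, -206.6, 48.2]
tool_rot: [[0.319, 0.948, 0.001], [0.948, -0.319, -0.001], [-0.001, 0.002, -1.0]]
contact_force: [-2.0, 1.0, 13.4]
width: 0.337
pos [ 428.5 -206.6   48.2] yaw 71.4 F [-2.   1.  13.4] w 28.8 t 6.62 | lin [ 0.4 -3.8  0.2] spin -0.06
```

Contact (13 N). Back off a little, release, and rise.

```bash
python3 -m jog '[{"claw":25,"linear":[0,0,-0.8],"spin":0},{"claw":60,"linear":[0,0,-0.8],"spin":0},{"claw":60,"linear":[0,0,-0.8],"spin":0},{"claw":60,"linear":[0,0,-0.8],"spin":0},{"claw":75,"linear":[0,0,-40],"spin":0},{"claw":85,"linear":[0,0,-80],"spin":0},{"claw":85,"linear":[0,0,-120],"spin":0},{"claw":85,"linear":[0,0,-160],"spin":0},{"claw":85,"linear":[0,0,-180],"spin":0},{"claw":85,"linear":[0,0,-180],"spin":0}]' 40
python3 - <<'E'
from h import *
p,d,c=cam("side"); crop("pics/s4.png",p,200,140,400,300,4)
go(477.4,73.7,230,71.8)
E
```

```text
time: 7.45
tool_pos: [430.3, -206.8, 231.7]
tool_rot: [[0.319, 0.948, 0.007], [0.948, -0.319, -0.004], [-0.001, 0.008, -1.0]]
contact_force: [1.1, 0.1, -0.1]
width: 0.998
pos [ 429.1 -206.7  229.2] yaw 71.4 F [ 0.1  0.4 -1.1] w 84.6 t 7.5 | lin [281.2 -43.6  -1.3] spin -0.07
```

View pics/s4.png

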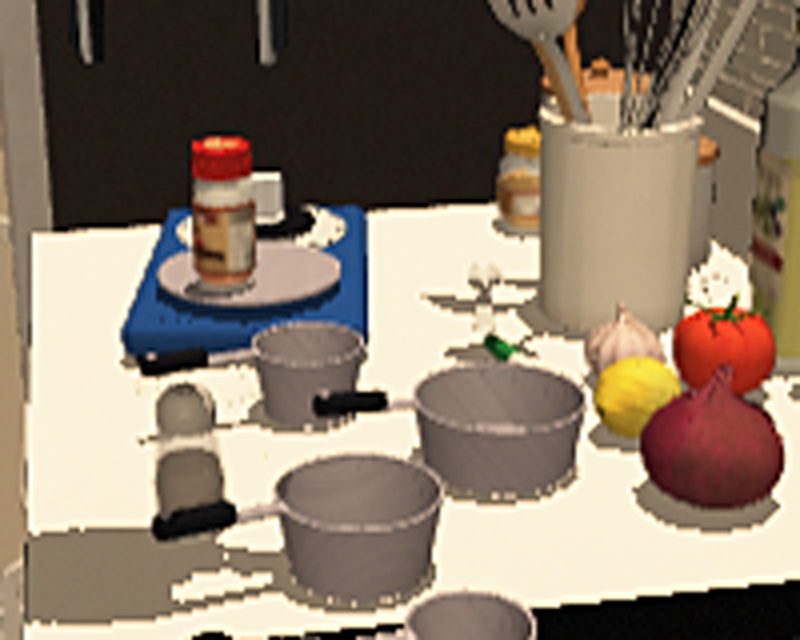

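```bash
python3 -m jog '[{"claw":85,"linear":[281,-44,-1],"spin":0},{"claw":85,"linear":[281,-44,-1],"spin":0},{"claw":85,"linear":[281,-44,-1],"spin":0},{"claw":85,"linear":[281,-44,-1],"spin":0},{"claw":85,"linear":[281,-44,-1],"spin":0},{"claw":85,"linear":[281,-44,-1],"spin":0},{"claw":85,"linear":[281,-44,-1],"spin":0},{"claw":85,"linear":[281,-44,-1],"spin":0},{"claw":85,"linear":[281,-44,-1],"spin":0},{"claw":85,"linear":[281,-44,-1],"spin":0}]' 40
python3 - <<'E'
from h import *
p,d,c=cam("side"); 
go(477.4,73.7,92,71.8)
E
```

```text
time: 8.33
tool_pos: [474.9, 73.4, 226.8]
tool_rot: [[0.318, 0.948, -0.003], [0.948, -0.318, -0.001], [-0.002, -0.002, -1.0]]
contact_force: [0.1, -0.5, -0.2]
width: 0.992
pos [475.1  72.6 227. ] yaw 71.4 F [-0.  -1.1 -0.1] w 85.1 t 8.38 | lin [  2.    2.1 135. ] spin -0.07
```

```bash
python3 -m jog '[{"claw":85,"linear":[2,2,40],"spin":0},{"claw":85,"linear":[2,2,80],"spin":0},{"claw":85,"linear":[2,2,110],"spin":0},{"claw":85,"linear":[2,2,132],"spin":0},{"claw":85,"linear":[2,2,132],"spin":0},{"claw":38,"linear":[2,2,132],"spin":0},{"claw":35,"linear":[2,2,132],"spin":0},{"claw":35,"linear":[2,2,132],"spin":0},{"claw":35,"linear":[2,2,132],"spin":0},{"claw":35,"linear":[2,2,132],"spin":0},{"claw":35,"linear":[2,2,132],"spin":0},{"claw":35,"linear":[2,2,132],"spin":0}]' 40
python3 - <<'E'
from h import *
go(477.4,73.7,92,71.8)
E
```

```text
time: 9.38
tool_pos: [479.0, 75.4, 96.8]
tool_rot: [[0.319, 0.948, 0.002], [0.948, -0.319, 0.0], [0.001, 0.002, -1.0]]
contact_force: [1.9, -0.9, 1.1]
width: 0.508
pos [479.   75.4  96.8] yaw 71.4 F [ 1.9 -0.9  1.1] w 43.4 t 9.38 | lin [-2.2 -1.   4.8] spin -0.06
```

```bash
python3 -m jog '[{"claw":35,"linear":[0,0,-10],"spin":0},{"claw":35,"linear":[0,0,-40],"spin":0},{"claw":35,"linear":[0,0,-80],"spin":0},{"claw":35,"linear":[0,0,-100],"spin":0},{"claw":35,"linear":[0,0,-100],"spin":0},{"claw":35,"linear":[0,0,-100],"spin":0}]' 40
python3 - <<'E'
from h import *
p,d,c=cam("side"); crop("pics/s5.png",p,200,100,360,260,4)
go(425,-142,200,71.8)
E
```

```text
time: 9.88
tool_pos: [478.4, 75.6, 197.3]
tool_rot: [[0.319, 0.948, 0.002], [0.948, -0.319, -0.0], [0.001, 0.002, -1.0]]
contact_force: [0.9, 0.2, -1.2]
width: 0.508
pos [477.6  75.2 196.1] yaw 71.4 F [-0.1 -1.2 -2.4] w 43.5 t 9.93 | lin [-222.6   19.3   -3.8] spin -0.06
```

View pics/s5.png

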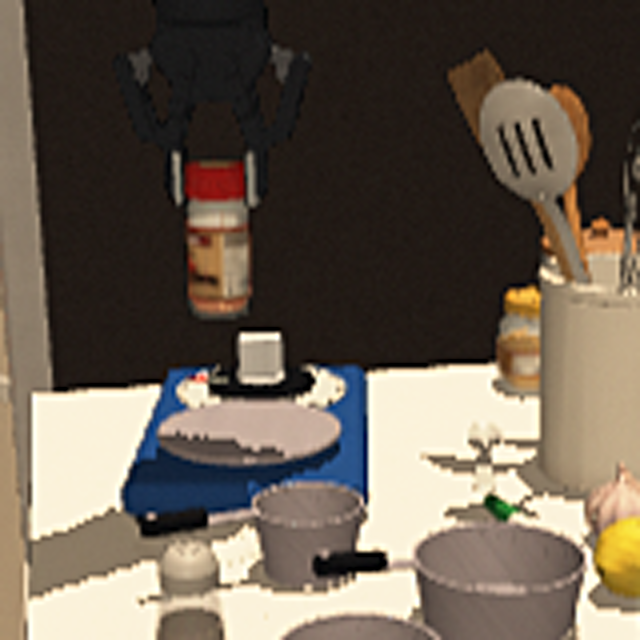

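```bash
python3 -m jog '[{"claw":35,"linear":[-223,19,-4],"spin":0},{"claw":35,"linear":[-223,19,-4],"spin":0},{"claw":35,"linear":[-223,19,-4],"spin":0},{"claw":35,"linear":[-223,19,-4],"spin":0},{"claw":35,"linear":[-223,19,-4],"spin":0},{"claw":35,"linear":[-223,19,-4],"spin":0},{"claw":35,"linear":[-223,19,-4],"spin":0},{"claw":35,"linear":[-223,19,40],"spin":0},{"claw":35,"linear":[-223,19,80],"spin":0},{"claw":35,"linear":[-223,19,120],"spin":0},{"claw":35,"linear":[-223,19,130],"spin":0},{"claw":35,"linear":[-223,19,130],"spin":0}]' 40
python3 - <<'E'
from h import *
go(425,-142,47,71.8)
E
```

```text
time: 10.93
tool_pos: [422.1, -140.0, 62.4]
tool_rot: [[0.316, 0.949, -0.008], [0.949, -0.316, 0.004], [0.001, -0.009, -1.0]]
contact_force: [-1.5, 0.8, -1.0]
width: 0.509
pos [ 422.1 -140.    62.4] yaw 71.6 F [-1.5  0.8 -1. ] w 43.4 t 10.93 | lin [-1.   3.5 15.4] spin -0.04
```

```bash
python3 -m jog '[{"claw":35,"linear":[0,0,8],"spin":0},{"claw":35,"linear":[0,0,12],"spin":0},{"claw":35,"linear":[0,0,15],"spin":0},{"claw":35,"linear":[0,0,17],"spin":0},{"claw":35,"linear":[0,0,17],"spin":0}]' 40
python3 - <<'E'
from h import *
go(425,-142,47,71.8)
E
```

```text
time: 11.35
tool_pos: [425.4, -142.1, 49.4]
tool_rot: [[0.318, 0.948, 0.001], [0.948, -0.318, -0.0], [-0.0, 0.001, -1.0]]
contact_force: [0.4, 0.1, -1.6]
width: 0.504
pos [ 425.4 -142.1   49.4] yaw 71.4 F [ 0.4  0.1 -1.6] w 43.1 t 11.35 | lin [-0.  -0.4  2.4] spin -0.06
```

```bash
python3 -m jog '[{"claw":35,"linear":[0,0,1.5],"spin":0},{"claw":35,"linear":[0,0,2.5],"spin":0},{"claw":35,"linear":[0,0,3],"spin":0},{"claw":35,"linear":[0,0,3],"spin":0}]' 40
python3 - <<'E'
from h import *
go(425,-142,47,71.8)
E
```

```text
time: 11.68
tool_pos: [425.7, -142.2, 48.3]
tool_rot: [[0.318, 0.948, 0.002], [0.948, -0.318, -0.002], [-0.002, 0.003, -1.0]]
contact_force: [-6.5, 1.9, 27.6]
width: 0.507
pos [ 425.7 -142.2   48.3] yaw 71.4 F [-6.5  1.9 27.6] w 43.3 t 11.68 | lin [-0.  -0.8  1.3] spin -0.06
```

```bash
python3 -m jog '[{"claw":35,"linear":[0,0,-1.7],"spin":0},{"claw":35,"linear":[0,0,-1.7],"spin":0},{"claw":55,"linear":[0,0,-1.7],"spin":0},{"claw":65,"linear":[0,0,-1.7],"spin":0},{"claw":65,"linear":[0,0,-1.7],"spin":0},{"claw":75,"linear":[0,0,-40],"spin":0},{"claw":75,"linear":[0,0,-80],"spin":0},{"claw":75,"linear":[0,0,-120],"spin":0},{"claw":60,"linear":[0,0,-160],"spin":0},{"claw":60,"linear":[0,0,-200],"spin":0},{"claw":60,"linear":[0,0,-240],"spin":0},{"claw":60,"linear":[0,0,-240],"spin":0}]' 40
python3 - <<'E'
from h import *
p,d,c=cam("side"); crop("pics/s6.png",p,200,140,400,300,4)
p,d,c=cam("top"); crop("pics/t7.png",p,200,150,400,290,4)
go(526,-148.5,180,-3)
E
```

```text
time: 12.68
tool_pos: [428.5, -142.1, 292.9]
tool_rot: [[0.318, 0.948, 0.01], [0.948, -0.318, -0.004], [-0.001, 0.011, -1.0]]
contact_force: [1.1, -0.0, -0.8]
width: 0.711
pos [ 425.9 -142.3  287.4] yaw 71.4 F [-0.1  1.  -0.3] w 60.0 t 12.78 | lin [ 26.1  96.5 107.7] spin 12.40
```

View pics/s6.png

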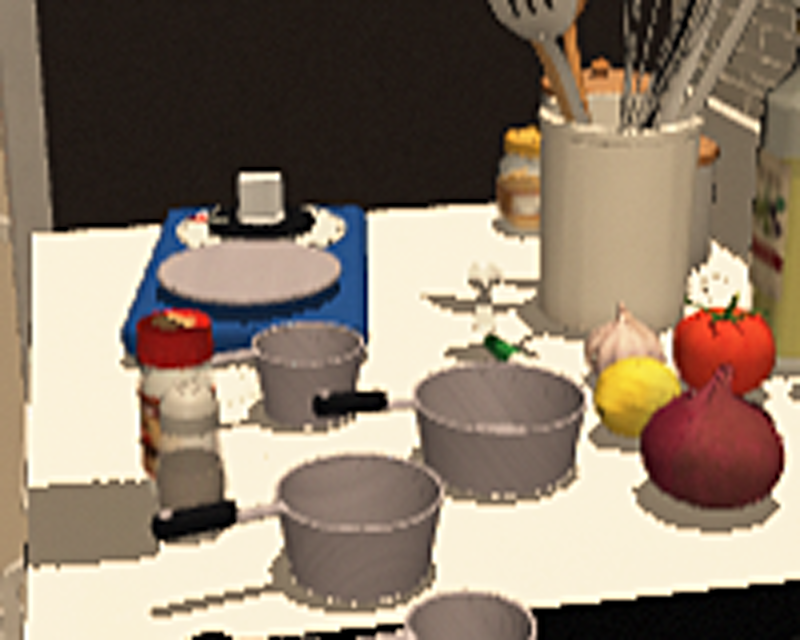

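View pics/t7.png

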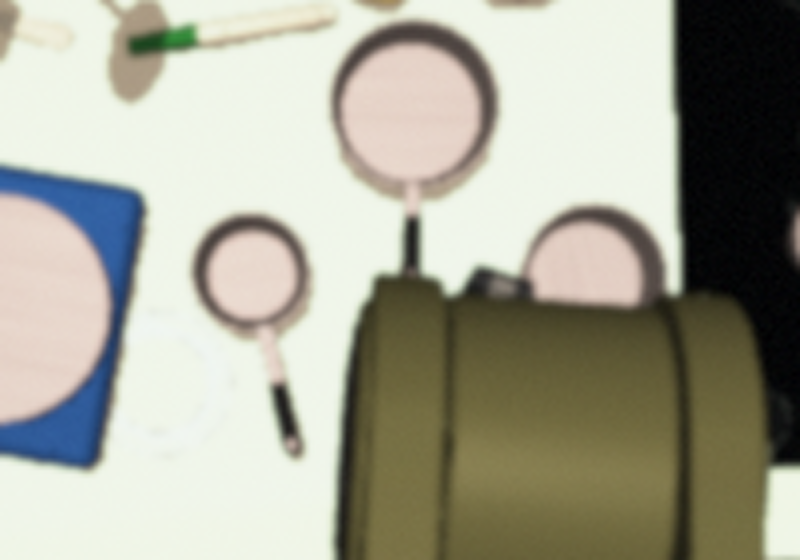

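```bash
python3 -m jog '[{"claw":50,"linear":[26,96,80],"spin":12.4},{"claw":50,"linear":[26,96,80],"spin":12.4},{"claw":50,"linear":[26,96,80],"spin":12.4},{"claw":50,"linear":[26,96,80],"spin":12.4},{"claw":50,"linear":[26,96,80],"spin":12.4},{"claw":50,"linear":[26,96,80],"spin":12.4},{"claw":50,"linear":[26,96,80],"spin":12.4},{"claw":50,"linear":[26,96,80],"spin":12.4},{"claw":50,"linear":[26,96,80],"spin":12.4},{"claw":50,"linear":[26,96,80],"spin":12.4},{"claw":50,"linear":[26,96,80],"spin":12.4},{"claw":50,"linear":[26,96,80],"spin":12.4}]' 100
python3 - <<'E'
from h import *
p,d,c=cam("side"); crop("pics/s7.png",p,200,100,400,300,4)
go(526,-148.5,28,-3)
print(r.observe()['joints'].round(2))
E
```

```text
time: 13.78
tool_pos: [523.4, -147.6, 204.3]
tool_rot: [[0.999, -0.054, -0.003], [-0.054, -0.999, 0.001], [-0.003, -0.0, -1.0]]
contact_force: [-0.9, 0.4, 0.1]
width: 0.587
pos [ 523.6 -147.6  204.5] yaw -2.9 F [ 0.   0.1 -0.4] w 50.3 t 13.83 | lin [  3.    0.8 176.5] spin 0.02
[ 0.5  0.4 -0.4  1.7  0.2  1.1 -1.6]
```

View pics/s7.png

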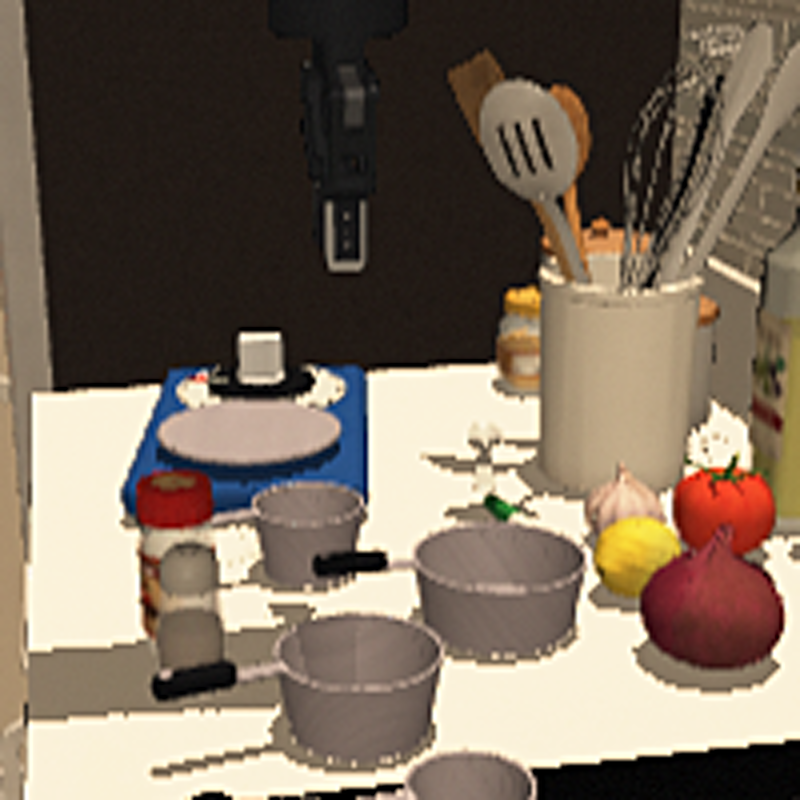

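```bash
python3 -m jog '[{"claw":50,"linear":[5,1,40],"spin":0},{"claw":50,"linear":[5,1,80],"spin":0},{"claw":50,"linear":[5,1,120],"spin":0},{"claw":50,"linear":[5,1,150],"spin":0},{"claw":50,"linear":[5,1,172],"spin":0},{"claw":50,"linear":[5,1,176],"spin":0},{"claw":50,"linear":[5,1,176],"spin":0},{"claw":5,"linear":[5,1,176],"spin":0},{"claw":5,"linear":[5,1,176],"spin":0},{"claw":5,"linear":[5,1,176],"spin":0},{"claw":5,"linear":[5,1,176],"spin":0},{"claw":5,"linear":[5,1,176],"spin":0}]' 110
python3 - <<'E'
from h import *
go(526,-148.5,28,-3)
E
```

```text
time: 14.83
tool_pos: [529.9, -149.4, 31.1]
tool_rot: [[0.999, -0.052, 0.002], [-0.052, -0.999, -0.001], [0.002, 0.0, -1.0]]
contact_force: [-0.1, -0.5, -0.5]
width: 0.064
pos [ 529.9 -149.4   31.1] yaw -3.0 F [-0.1 -0.5 -0.5] w 5.5 t 14.83 | lin [-4.  -0.7  3.1] spin 0.01
```

Run:
```python
from h import *
p,d,c=cam("side"); crop("pics/s8.png",p,240,140,360,260,6)
p,d,c=cam("top"); crop("pics/t8.png",p,200,150,400,290,4)
go(526,-148.5,28,-3)
```

```text
pos [ 529.7 -149.3   30.7] yaw -3.0 F [0.3 0.4 0.9] w 4.9 t 14.93 | lin [-3.7 -0.6  2.7] spin 0.01
```

View pics/s8.png

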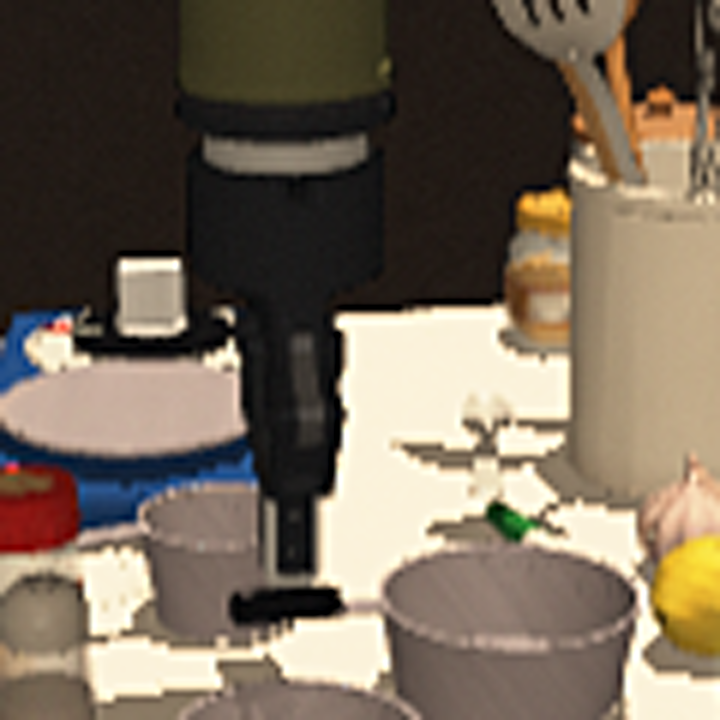

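View pics/t8.png

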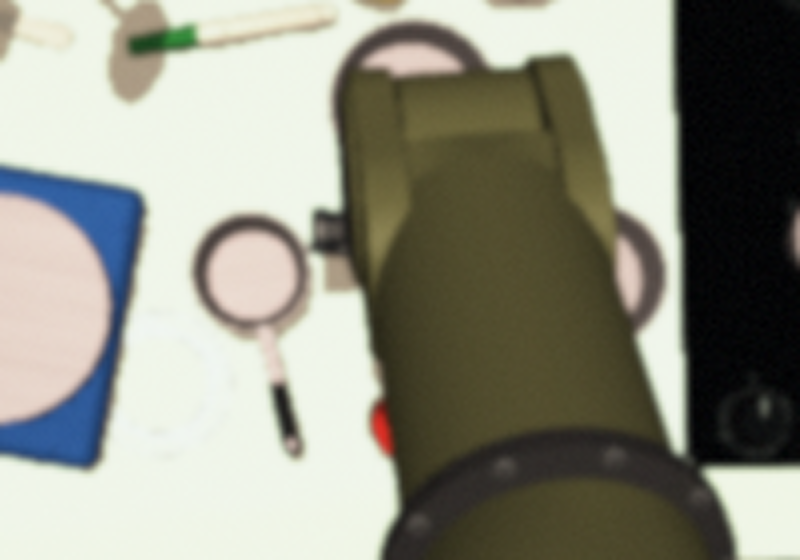

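Run:
```python
from h import *
c=r.calibration("side")
for P in [(529.7,-149.3,30.7),(529.7,-149.3,50),(526,-148.5,54),(526,-148.5,40),(503,-147,54),(526,-148,47),(529.7,-130,30.7)]:
    u,v=proj(c,P); print(P,u,v,"crop",(u-240)*6,(v-140)*6)
from scipy.optimize import least_squares
t=r.calibration("top")
```

```text
(529.7, -149.3, 30.7) 288.1676766072959 246.47754532269562 crop 289.0060596437754 638.8652719361737
(529.7, -149.3, 50) 288.0931711856754 239.24599270672107 crop 288.55902711405224 595.4759562403265
(526, -148.5, 54) 286.518634971437 237.7314446269616 crop 279.111809828622 586.3886677617696
(526, -148.5, 40) 286.5806032904209 243.00076764509282 crop 279.48361974252555 618.0046058705569
(503, -147, 54) 277.072974442404 238.2756030225731 crop 222.4378466544241 589.6536181354386
(526, -148, 47) 286.5116406996401 240.29030617367178 crop 279.06984419784067 601.7418370420307
(529.7, -130, 30.7) 286.7032169909247 243.26134094020125 crop 280.2193019455483 619.5680456412075
```

```bash
python3 -m jog '[{"claw":50,"linear":[0,0,0],"spin":0},{"claw":50,"linear":[0,0,0],"spin":0},{"claw":50,"linear":[0,0,0],"spin":0},{"claw":50,"linear":[0,0,0],"spin":0},{"claw":50,"linear":[-1,0,12],"spin":0},{"claw":50,"linear":[-1,0,24],"spin":0},{"claw":50,"linear":[-1,0,30],"spin":0},{"claw":50,"linear":[-1,0,30],"spin":0},{"claw":50,"linear":[-1,0,30],"spin":0}]' 110
python3 - <<'E'
from h import *
p,d,c=cam("side"); crop("pics/s9.png",p,240,140,360,260,6)
go(526,-148.5,28,-3)
E
```

```text
time: 15.68
tool_pos: [528.3, -149.0, -0.1]
tool_rot: [[0.999, -0.052, -0.001], [-0.052, -0.999, 0.0], [-0.001, -0.0, -1.0]]
contact_force: [-0.7, -0.0, 0.3]
width: 0.585
pos [ 528.6 -149.1    0.3] yaw -3.0 F [ 0.1  0.3 -0.1] w 50.1 t 15.73 | lin [ -2.6  -0.4 -27.7] spin 0.01
```

View pics/s9.png

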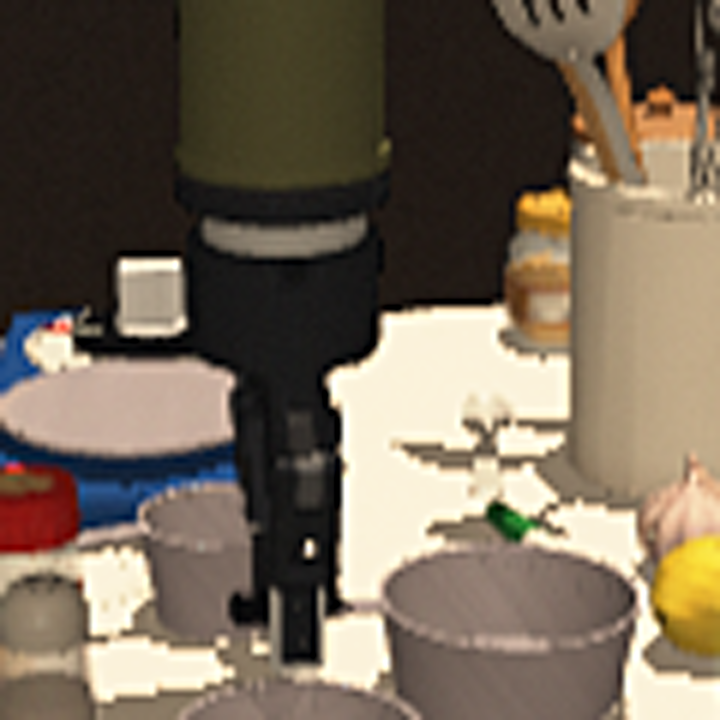

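```bash
python3 -m jog '[{"claw":2,"linear":[0,0,0],"spin":0},{"claw":2,"linear":[0,0,0],"spin":0},{"claw":2,"linear":[0,0,0],"spin":0},{"claw":2,"linear":[0,0,0],"spin":0},{"claw":2,"linear":[0,0,0],"spin":0},{"claw":2,"linear":[0,0,0],"spin":0}]' 110
python3 - <<'E'
from h import *
p,d,c=cam("side"); crop("pics/s10.png",p,240,140,360,260,6)
go(526,-148.5,28,-3)
E
```

```text
time: 16.23
tool_pos: [528.6, -149.1, 0.6]
tool_rot: [[0.999, -0.052, 0.001], [-0.052, -0.999, -0.0], [0.001, 0.0, -1.0]]
contact_force: [-1.6, -0.1, 5.8]
width: 0.117
pos [ 528.5 -149.1    0.6] yaw -3.0 F [-2.2 -0.3  6.2] w 9.9 t 16.28 | lin [ -2.5  -0.5 -27.4] spin 0.01
```

View pics/s10.png

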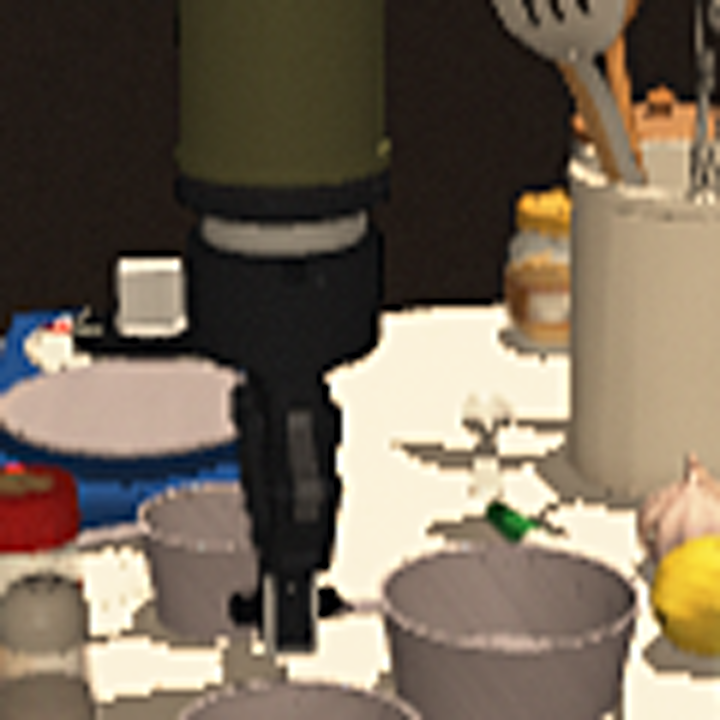

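```bash
python3 -m jog '[{"claw":2,"linear":[0,0,-5],"spin":0},{"claw":2,"linear":[0,0,-15],"spin":0},{"claw":2,"linear":[0,0,-40],"spin":0},{"claw":2,"linear":[0,0,-80],"spin":0},{"claw":2,"linear":[0,0,-120],"spin":0},{"claw":2,"linear":[0,0,-140],"spin":0},{"claw":2,"linear":[0,0,-140],"spin":0},{"claw":2,"linear":[0,0,-140],"spin":0}]' 120
python3 - <<'E'
from h import *
p,d,c=cam("side"); crop("pics/s11.png",p,200,80,400,280,4)
go(417.4,143.2,140,-26)
E
```

```text
time: 16.95
tool_pos: [528.7, -149.4, 141.5]
tool_rot: [[0.999, -0.052, 0.002], [-0.052, -0.999, -0.001], [0.002, 0.001, -1.0]]
contact_force: [0.1, -1.0, -2.7]
width: 0.114
pos [ 527.7 -149.2  140. ] yaw -3.0 F [-0.1 -0.6 -3.6] w 9.7 t 17.0 | lin [-125.3 -286.3   -0. ] spin 3.84
```

View pics/s11.png

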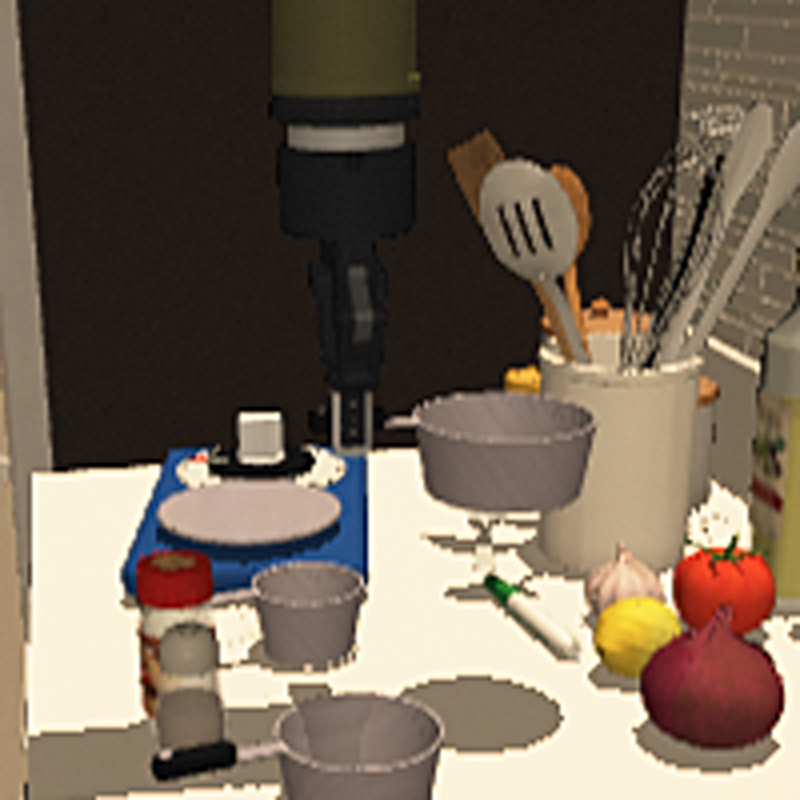

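```bash
python3 -m jog '[{"claw":2,"linear":[-10,-35,0],"spin":0.4},{"claw":2,"linear":[-25,-70,0],"spin":1},{"claw":2,"linear":[-40,-105,0],"spin":1.5},{"claw":2,"linear":[-60,-140,0],"spin":2},{"claw":2,"linear":[-75,-175,0],"spin":2.5},{"claw":2,"linear":[-90,-210,0],"spin":3},{"claw":2,"linear":[-105,-245,0],"spin":3.4},{"claw":2,"linear":[-120,-275,0],"spin":3.8},{"claw":2,"linear":[-125,-286,0],"spin":3.8},{"claw":2,"linear":[-125,-286,0],"spin":3.8},{"claw":2,"linear":[-125,-286,0],"spin":3.8}]' 120
python3 - <<'E'
from h import *
p,d,c=cam("top"); crop("pics/t9.png",p,100,160,300,290,4)
go(417.4,143.2,140,-26)
E
```

```text
time: 17.92
tool_pos: [417.2, 143.0, 138.9]
tool_rot: [[0.902, -0.432, -0.003], [-0.432, -0.902, -0.001], [-0.002, 0.002, -1.0]]
contact_force: [1.1, -0.3, -2.1]
width: 0.116
pos [417.7 142.  139. ] yaw -25.8 F [ 0.5 -0.4 -2.5] w 9.8 t 17.97 | lin [-0.8 -0.9 -1. ] spin 0.04
```

View pics/t9.png

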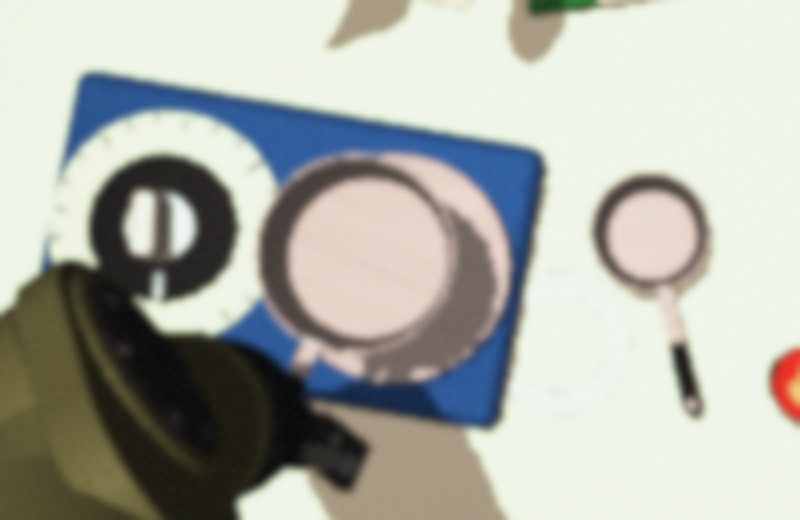

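```bash
python3 - <<'E'
from h import *
c=r.calibration("top"); print(onplane(c,190-.4,223-.4,185))
E
python3 -m jog '[{"claw":2,"linear":[0,0,35],"spin":0},{"claw":2,"linear":[0,0,65],"spin":0},{"claw":2,"linear":[0,0,78],"spin":0},{"claw":2,"linear":[0,0,83],"spin":0},{"claw":2,"linear":[0,0,83],"spin":0},{"claw":2,"linear":[0,0,83],"spin":0}]' 120
python3 - <<'E'
from h import *
go(417.4,143.2,52,-26)
E
```

```text
[501.2 100.5 185. ]
time: 18.47
tool_pos: [418.9, 142.2, 57.3]
tool_rot: [[0.9, -0.436, -0.0], [-0.436, -0.9, -0.0], [-0.0, 0.0, -1.0]]
contact_force: [0.5, 0.0, -2.4]
width: 0.113
pos [418.9 142.2  57.3] yaw -25.8 F [ 0.5  0.  -2.4] w 9.7 t 18.47 | lin [-1.7 -0.2  5.3] spin 0.03
```

```bash
python3 -m jog '[{"claw":2,"linear":[-2,0,2],"spin":0},{"claw":2,"linear":[-2,0,4],"spin":0},{"claw":2,"linear":[-2,0,6],"spin":0},{"claw":2,"linear":[-2,0,7.5],"spin":0},{"claw":2,"linear":[-2,0,7.5],"spin":0},{"claw":2,"linear":[-2,0,7.5],"spin":0}]' 120
python3 - <<'E'
from h import *
p,d,c=cam("side"); crop("pics/s12.png",p,200,120,320,240,6)
go(417.4,143.2,52,-26)
E
```

```text
time: 18.97
tool_pos: [416.8, 144.0, 49.8]
tool_rot: [[0.901, -0.435, 0.001], [-0.435, -0.901, 0.0], [0.001, -0.001, -1.0]]
contact_force: [0.3, 0.6, -0.9]
width: 0.116
pos [416.8 144.   49.8] yaw -25.8 F [ 0.2  0.5 -0.3] w 9.5 t 19.02 | lin [ 0.9  0.5 -2.2] spin 0.04
```

View pics/s12.png

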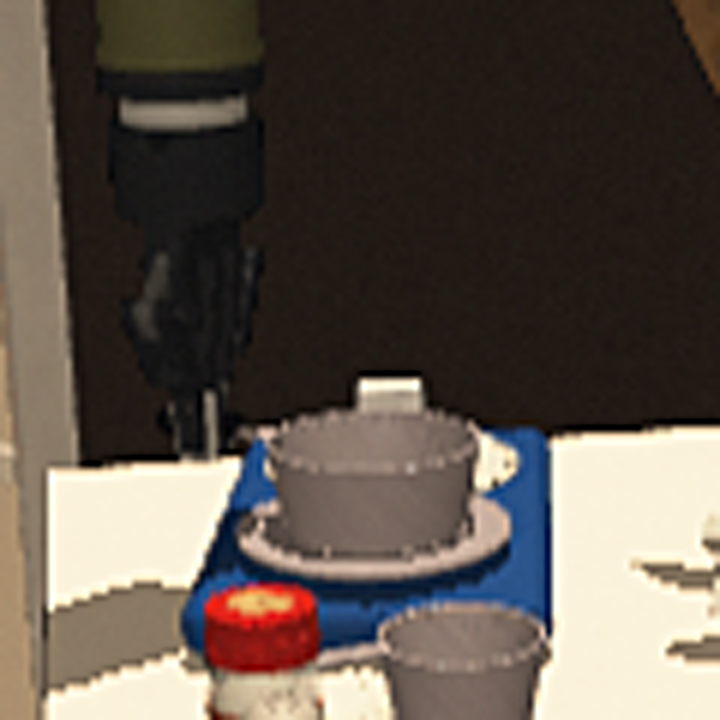

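```bash
python3 -m jog '[{"claw":45,"linear":[0,0,0],"spin":0},{"claw":45,"linear":[0,0,0],"spin":0},{"claw":45,"linear":[0,0,0],"spin":0},{"claw":45,"linear":[0,0,-10],"spin":0},{"claw":45,"linear":[0,0,-50],"spin":0},{"claw":45,"linear":[0,0,-90],"spin":0},{"claw":45,"linear":[0,0,-130],"spin":0},{"claw":45,"linear":[0,-130,-150],"spin":0},{"claw":45,"linear":[0,-130,-150],"spin":0},{"claw":45,"linear":[0,-130,-150],"spin":0},{"claw":45,"linear":[0,-130,-150],"spin":0}]' 120
python3 - <<'E'
from h import *
p,d,c=cam("top"); crop("pics/t10.png",p,100,160,440,290,2.3)
crop("pics/t10b.png",p,150,180,270,270,6)
go(422.3,-279,150,15.6)
E
```

```text
time: 19.93
tool_pos: [475.0, 268.1, 201.1]
tool_rot: [[0.902, -0.431, 0.003], [-0.431, -0.902, 0.006], [0.0, -0.007, -1.0]]
contact_force: [0.0, 1.0, -0.0]
width: 0.53
pos [474.1 266.2 200.2] yaw -25.5 F [0.3 1.4 0.4] w 44.8 t 19.98 | lin [187.9 514.7  47.9] spin -6.85
```

View pics/t10.png

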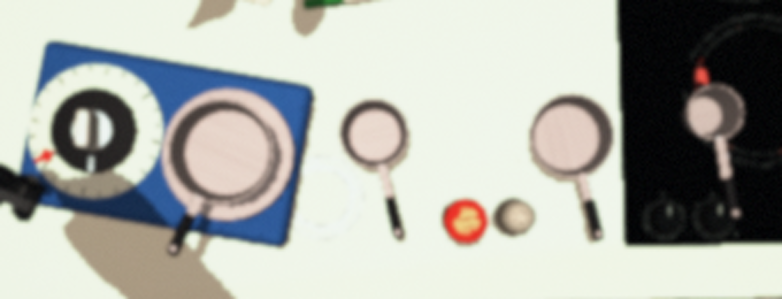

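View pics/t10b.png

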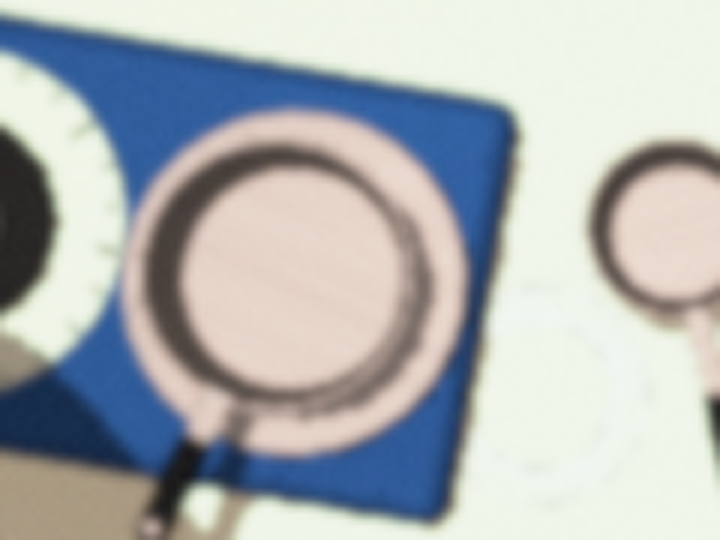

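```bash
python3 -m jog '[{"claw":45,"linear":[188,515,20],"spin":-6.7},{"claw":45,"linear":[188,515,20],"spin":-6.7},{"claw":45,"linear":[188,515,20],"spin":-6.7},{"claw":45,"linear":[188,515,20],"spin":-6.7},{"claw":45,"linear":[188,515,20],"spin":-6.7},{"claw":45,"linear":[188,515,20],"spin":-6.7},{"claw":45,"linear":[188,515,20],"spin":-6.7},{"claw":45,"linear":[188,515,20],"spin":-6.7},{"claw":45,"linear":[188,515,20],"spin":-6.7},{"claw":45,"linear":[188,515,20],"spin":-6.7},{"claw":45,"linear":[188,515,20],"spin":-6.7},{"claw":45,"linear":[188,515,20],"spin":-6.7}]' 110
python3 - <<'E'
from h import *
c=r.calibration("top")
print(onplane(c,293/6+150-.4,278/6+180-.4,55),onplane(c,295/6+150-.4,282/6+180-.4,50))
E
python3 -m jog '[{"claw":45,"linear":[0,0,0],"spin":0}]'
python3 - <<'E'
from h import *
go(422.5,-278.5,150,14.5)
E
```

```text
time: 20.98
tool_pos: [423.4, -219.3, 181.9]
tool_rot: [[0.969, 0.249, -0.001], [0.249, -0.969, -0.0], [-0.001, 0.0, -1.0]]
contact_force: [1.4, 0.4, 0.8]
width: 0.525
[499.8 104.5  55. ] [498.4 104.6  50. ]
time: 21.07
tool_pos: [421.7, -226.3, 181.1]
tool_rot: [[0.971, 0.238, -0.003], [0.238, -0.971, -0.003], [-0.003, 0.003, -1.0]]
contact_force: [-0.7, -1.2, -0.8]
width: 0.527
pos [ 421.7 -226.3  181.1] yaw 13.8 F [-0.7 -1.2 -0.8] w 45.0 t 21.07 | lin [-11.5  50.8  31.3] spin -0.12
```

```bash
python3 -m jog '[{"claw":45,"linear":[-10,51,5],"spin":-0.1},{"claw":45,"linear":[-10,51,5],"spin":-0.1},{"claw":45,"linear":[-10,51,30],"spin":-0.1},{"claw":45,"linear":[-10,51,70],"spin":-0.1},{"claw":45,"linear":[-10,51,90],"spin":-0.1},{"claw":45,"linear":[-10,51,90],"spin":-0.1}]' 110
python3 - <<'E'
from h import *
p,d,c=cam("side"); crop("pics/s13.png",p,200,180,350,300,5)
go(423.5,-278.5,2,14.5)
E
```

```text
time: 21.57
tool_pos: [424.6, -267.6, 88.2]
tool_rot: [[0.966, 0.259, -0.007], [0.259, -0.966, 0.004], [-0.006, -0.006, -1.0]]
contact_force: [-1.2, 0.2, 0.9]
width: 0.529
pos [ 426.1 -268.1   90.4] yaw 15.0 F [ 0.  -0.4  1.2] w 44.6 t 21.62 | lin [-4.9  9.7 88.4] spin 0.09
```

View pics/s13.png

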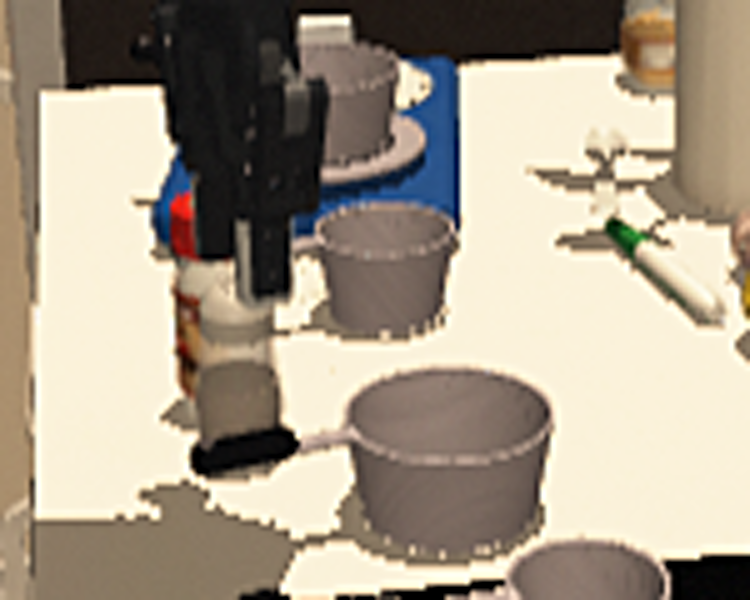

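```bash
python3 -m jog '[{"claw":40,"linear":[-5,10,0],"spin":0},{"claw":40,"linear":[-5,10,0],"spin":0},{"claw":40,"linear":[-5,10,0],"spin":0}]' 110
python3 - <<'E'
from h import *
go(423.5,-278.5,2,14.5)
E
```

```text
time: 21.87
tool_pos: [426.7, -281.4, 93.6]
tool_rot: [[0.966, 0.258, 0.002], [0.258, -0.966, -0.002], [0.002, 0.002, -1.0]]
contact_force: [0.3, 1.1, -0.7]
width: 0.47
pos [ 426.7 -281.4   93.6] yaw 14.9 F [ 0.3  1.1 -0.7] w 40.2 t 21.87 | lin [-2.5 -3.8 91.6] spin 0.07
```

```bash
python3 -m jog '[{"claw":40,"linear":[-1,-3,30],"spin":0},{"claw":40,"linear":[-1,-3,60],"spin":0},{"claw":40,"linear":[-1,-3,80],"spin":0},{"claw":40,"linear":[-1,-3,91],"spin":0},{"claw":40,"linear":[-1,-3,91],"spin":0},{"claw":40,"linear":[-1,-3,91],"spin":0}]' 110
python3 - <<'E'
from h import *
p,d,c=cam("side"); crop("pics/s14.png",p,200,180,350,300,5)
go(423.5,-278.5,2,14.5)
E
```

```text
time: 22.37
tool_pos: [424.9, -277.3, 1.7]
tool_rot: [[0.966, 0.259, 0.0], [0.259, -0.966, -0.0], [0.0, 0.0, -1.0]]
contact_force: [-0.3, -0.5, 1.2]
width: 0.468
pos [ 425.3 -277.5    2.2] yaw 15.0 F [ 0.3 -0.4  0.3] w 40.0 t 22.42 | lin [-1.9  0.5  0.2] spin 0.09
```

View pics/s14.png

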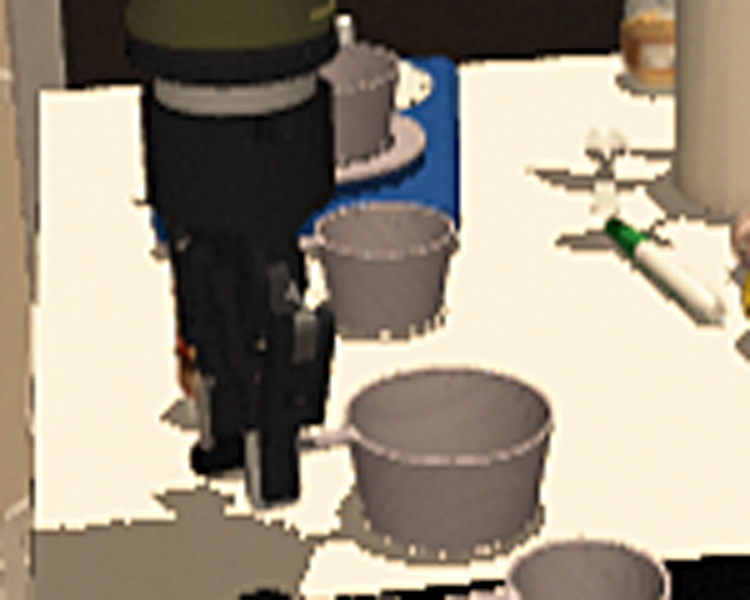

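Fingers straddle the handle; close and lift.

```bash
python3 -m jog '[{"claw":2,"linear":[0,0,0],"spin":0},{"claw":2,"linear":[0,0,0],"spin":0},{"claw":2,"linear":[0,0,0],"spin":0},{"claw":2,"linear":[0,0,0],"spin":0},{"claw":2,"linear":[0,0,0],"spin":0},{"claw":2,"linear":[0,0,-5],"spin":0},{"claw":2,"linear":[0,0,-20],"spin":0},{"claw":2,"linear":[0,0,-60],"spin":0},{"claw":2,"linear":[0,0,-100],"spin":0},{"claw":2,"linear":[0,0,-140],"spin":0},{"claw":2,"linear":[0,0,-160],"spin":0},{"claw":2,"linear":[0,0,-160],"spin":0}]' 120
python3 - <<'E'
from h import *
p,d,c=cam("side"); crop("pics/s15.png",p,180,100,380,300,4)
p,d,c=cam("top"); crop("pics/t11.png",p,240,150,440,290,4)
go(408.5,90.2,165,9)
E
```

```text
time: 23.42
tool_pos: [426.6, -278.2, 166.1]
tool_rot: [[0.966, 0.259, 0.007], [0.259, -0.966, -0.005], [0.005, 0.006, -1.0]]
contact_force: [0.3, -0.2, -1.0]
width: 0.118
pos [ 424.2 -277.2  161.6] yaw 15.0 F [-0.1  0.1 -2. ] w 9.6 t 23.52 | lin [  80.1 -358.9   -3.8] spin 1.00
```

View pics/s15.png

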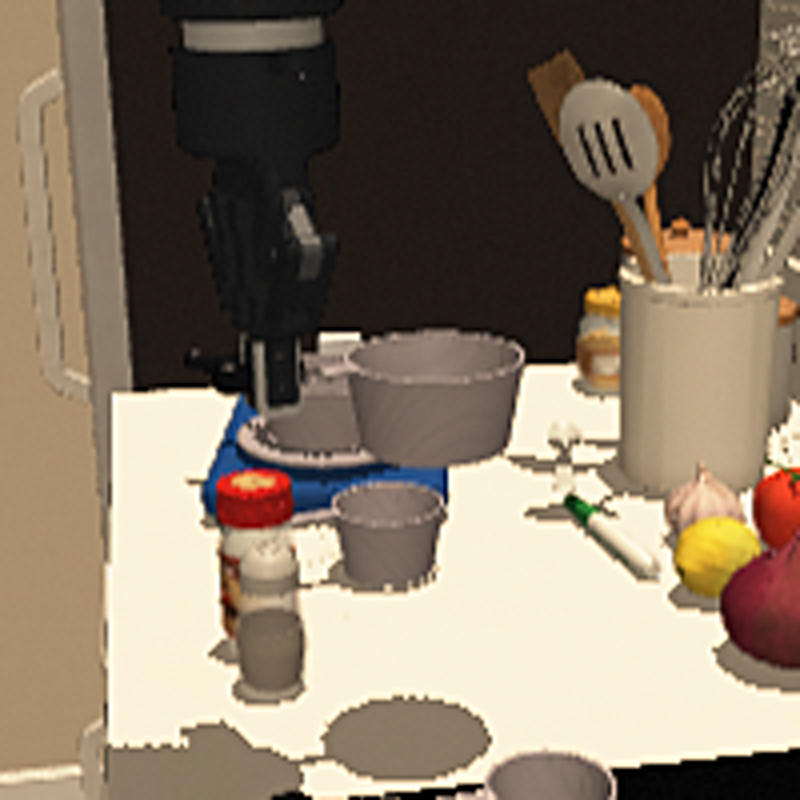

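View pics/t11.png

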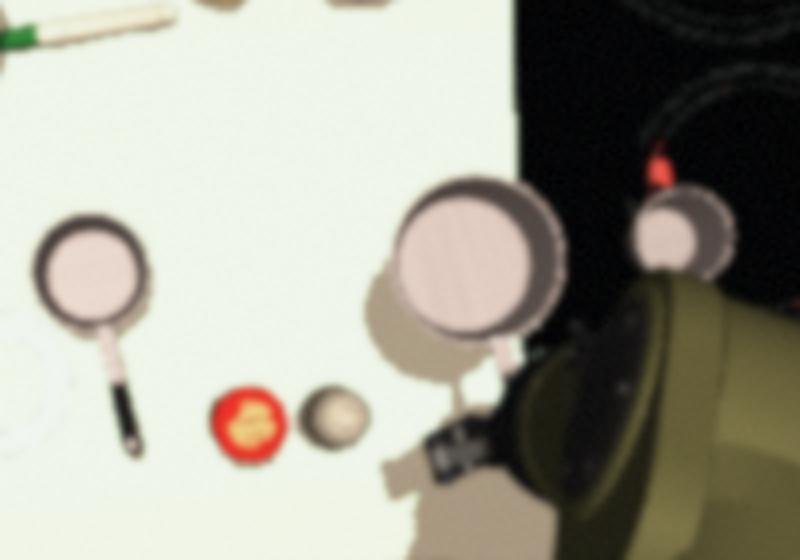

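Run:
```python
from h import *
c=r.calibration("top"); P=onplane(c,360.1,214.1,207); 
v=P[:2]-np.array([424.2,-277.2]); L=np.hypot(*v); a=np.degrees(np.arctan2(v[1],v[0]))
print(P,L,a)
off=a-15
tgt=9; d=np.radians(tgt)
T=np.array([499.8,104.5]); q=T-L*np.array([np.cos(d),np.sin(d)]); print(q)
go(q[0],q[1],165,tgt-off)
```

```text
[ 510.3 -259.7  207. ] 87.90032600334992 11.50305063423044
[413.   90.7]
pos [ 424.2 -277.2  161.6] yaw 15.0 F [-0.1  0.1 -2. ] w 9.6 t 23.52 | lin [  84.5 -358.3   -3.8] spin 0.42
```

```bash
python3 -m jog '[{"claw":2,"linear":[9,-40,-4],"spin":0.1},{"claw":2,"linear":[18,-80,-4],"spin":0.3},{"claw":2,"linear":[27,-120,-4],"spin":0.5},{"claw":2,"linear":[36,-160,-4],"spin":0.6},{"claw":2,"linear":[45,-200,-4],"spin":0.6},{"claw":2,"linear":[54,-240,-4],"spin":0.6},{"claw":2,"linear":[63,-280,-4],"spin":0.6},{"claw":2,"linear":[72,-320,-4],"spin":0.6},{"claw":2,"linear":[80,-345,-4],"spin":0.6},{"claw":2,"linear":[83,-358,-4],"spin":0.6},{"claw":2,"linear":[83,-358,-4],"spin":0.6},{"claw":2,"linear":[83,-358,-4],"spin":0.6}]' 120
python3 - <<'E'
from h import *
p,d,c=cam("top"); crop("pics/t12.png",p,100,160,260,280,5)
go(412,91,165,11.5)
E
```

```text
time: 24.52
tool_pos: [410.4, 90.2, 163.7]
tool_rot: [[0.98, 0.2, -0.003], [0.2, -0.98, -0.001], [-0.003, -0.0, -1.0]]
contact_force: [0.6, -1.0, -1.6]
width: 0.113
pos [410.7  89.2 163.8] yaw 11.4 F [ 0.7 -0.2 -1.7] w 9.8 t 24.57 | lin [ 1.6 -1.5 -1.2] spin -0.01
```

View pics/t12.png

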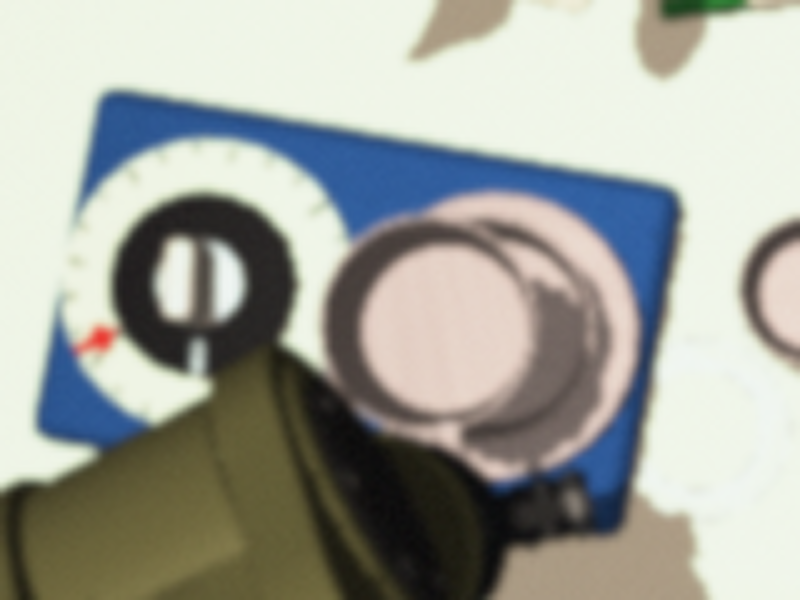

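Run:
```python
from h import *
c=r.calibration("top"); print(onplane(c,189.6,225.2,167),onplane(c,435/5+99.6,320/5+159.6,209))
```

```text
[496.5 104.  167. ] [497.9 102.  209. ]
```

```bash
python3 -m jog '[{"claw":2,"linear":[2,-2,35],"spin":0},{"claw":2,"linear":[2,-2,65],"spin":0},{"claw":2,"linear":[2,-2,85],"spin":0},{"claw":2,"linear":[2,-2,96],"spin":0},{"claw":2,"linear":[2,-2,102],"spin":0},{"claw":2,"linear":[2,-2,105],"spin":0},{"claw":2,"linear":[2,-2,105],"spin":0},{"claw":2,"linear":[2,-2,105],"spin":0}]' 120
python3 - <<'E'
from h import *
go(412,91,55,11.5)
E
```

```text
time: 25.23
tool_pos: [413.7, 92.1, 60.5]
tool_rot: [[0.98, 0.197, 0.001], [0.197, -0.98, -0.0], [0.001, 0.0, -1.0]]
contact_force: [-0.2, -0.3, -1.4]
width: 0.115
pos [413.7  92.1  60.5] yaw 11.4 F [-0.2 -0.3 -1.4] w 9.8 t 25.23 | lin [-1.9  0.7  5.5] spin -0.02
```

```bash
python3 -m jog '[{"claw":2,"linear":[0,0,2],"spin":0},{"claw":2,"linear":[0,0,4],"spin":0},{"claw":2,"linear":[0,0,5.5],"spin":0},{"claw":2,"linear":[0,0,6.5],"spin":0},{"claw":2,"linear":[0,0,6.5],"spin":0}]' 120
python3 - <<'E'
from h import *
p,d,c=cam("side"); crop("pics/s16.png",p,200,120,320,240,6)
go(412,91,55,11.5)
E
```

```text
time: 25.65
tool_pos: [413.7, 92.5, 53.7]
tool_rot: [[0.98, 0.198, 0.001], [0.198, -0.98, 0.0], [0.001, 0.0, -1.0]]
contact_force: [0.3, -0.1, 0.9]
width: 0.114
pos [413.7  92.5  53.7] yaw 11.4 F [1.3 0.3 0.4] w 9.8 t 25.7 | lin [-1.9  1.1 -1.3] spin -0.01
```

View pics/s16.png

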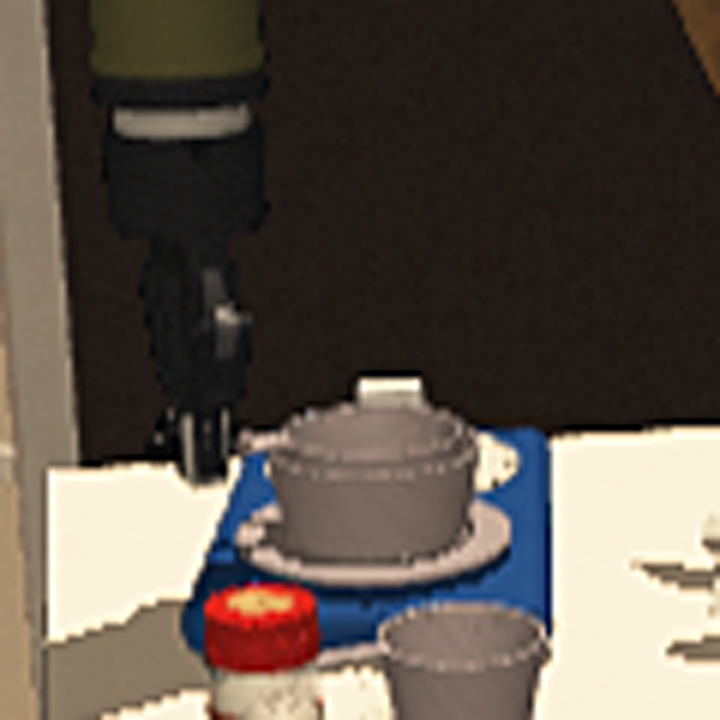

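```bash
python3 -m jog '[{"claw":30,"linear":[0,0,0],"spin":0},{"claw":30,"linear":[0,0,0],"spin":0},{"claw":30,"linear":[0,0,-8],"spin":0},{"claw":35,"linear":[0,0,-50],"spin":0},{"claw":40,"linear":[0,0,-90],"spin":0},{"claw":40,"linear":[0,0,-130],"spin":0},{"claw":40,"linear":[0,130,-130],"spin":-13},{"claw":40,"linear":[0,130,-130],"spin":-13},{"claw":40,"linear":[0,130,-130],"spin":-13},{"claw":40,"linear":[0,130,-130],"spin":-13},{"claw":40,"linear":[0,130,-130],"spin":-13},{"claw":40,"linear":[0,130,-130],"spin":-13}]' 110
python3 - <<'E'
from h import *
print(r.observe()['joints'].round(2))
go(427.7,-70.8,180,195)
E
```

```text
time: 26.7
tool_pos: [439.0, -36.7, 184.0]
tool_rot: [[0.625, 0.78, -0.0], [0.78, -0.625, -0.0], [-0.0, 0.0, -1.0]]
contact_force: [0.0, 0.0, -0.2]
width: 0.471
[ 0.5  0.3 -0.6  2.   0.2  0.9 -0.9]
pos [439.  -36.7 184. ] yaw 51.3 F [ 0.   0.  -0.2] w 40.2 t 26.7 | lin [-33.7  12.5   4. ] spin -23.95
```

```bash
python3 -m jog '[{"claw":40,"linear":[-34,12,0],"spin":-13},{"claw":40,"linear":[-34,12,0],"spin":-13},{"claw":40,"linear":[-34,12,0],"spin":-13},{"claw":40,"linear":[-34,12,0],"spin":-13},{"claw":40,"linear":[-34,12,0],"spin":-13},{"claw":40,"linear":[-34,12,0],"spin":-13},{"claw":40,"linear":[-34,12,0],"spin":-13},{"claw":40,"linear":[-34,12,0],"spin":-13},{"claw":40,"linear":[-34,12,0],"spin":-13},{"claw":40,"linear":[-34,12,0],"spin":-13},{"claw":40,"linear":[-34,12,0],"spin":-13},{"claw":40,"linear":[-34,12,0],"spin":-13}]' 110
python3 - <<'E'
from h import *
p,d,c=cam("top"); crop("pics/t13.png",p,100,160,440,290,2.3)
go(427.7,-70.8,180,195)
E
```

```text
time: 27.7
tool_pos: [426.9, -68.9, 184.0]
tool_rot: [[-0.636, 0.772, -0.0], [0.772, 0.636, 0.0], [0.0, -0.0, -1.0]]
contact_force: [0.8, 1.0, 0.0]
width: 0.468
pos [427.  -69.  183.9] yaw 129.0 F [0.1 0.1 0.4] w 39.9 t 27.75 | lin [-1.9 -0.6  3.9] spin -10.99
```

View pics/t13.png

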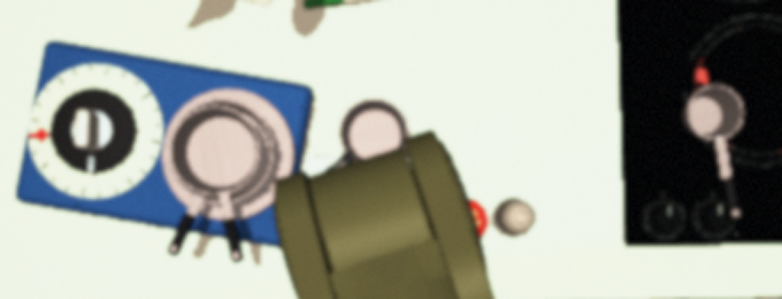

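```bash
python3 -m jog '[{"claw":40,"linear":[-2,0,40],"spin":-11},{"claw":40,"linear":[-2,0,80],"spin":-11},{"claw":40,"linear":[-2,0,80],"spin":-11},{"claw":40,"linear":[-2,0,80],"spin":-11},{"claw":40,"linear":[-2,0,80],"spin":-11},{"claw":40,"linear":[-2,0,80],"spin":-11},{"claw":40,"linear":[-2,0,80],"spin":-11},{"claw":40,"linear":[-2,0,80],"spin":-11},{"claw":40,"linear":[-2,0,80],"spin":-11},{"claw":40,"linear":[-2,0,80],"spin":-11},{"claw":40,"linear":[-2,0,80],"spin":-11},{"claw":40,"linear":[-2,0,80],"spin":-11}]' 110
python3 - <<'E'
from h import *
p,d,c=cam("side"); crop("pics/s17.png",p,200,120,350,270,5)
go(428.5,-70.8,8,195)
E
```

```text
time: 28.75
tool_pos: [428.3, -70.5, 103.6]
tool_rot: [[-0.967, -0.256, -0.0], [-0.256, 0.967, -0.0], [0.0, -0.0, -1.0]]
contact_force: [0.2, 0.9, -0.0]
width: 0.467
pos [428.3 -70.5 103.7] yaw -165.1 F [-0.3 -0.   0.1] w 40.0 t 28.8 | lin [-0.1 -0.3 95.7] spin -0.02
```

View pics/s17.png

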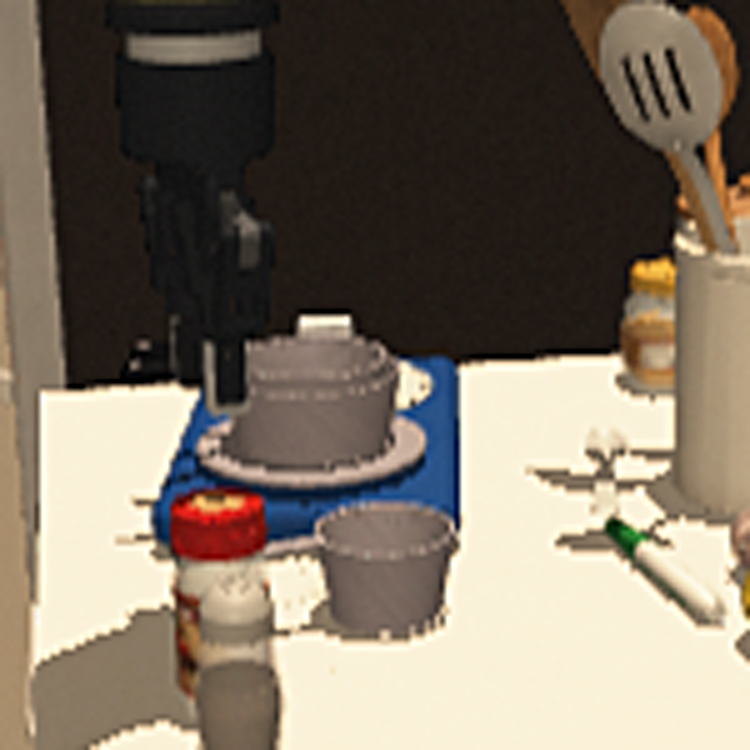

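```bash
python3 -m jog '[{"claw":40,"linear":[0,0,35],"spin":0},{"claw":40,"linear":[0,0,65],"spin":0},{"claw":40,"linear":[0,0,85],"spin":0},{"claw":40,"linear":[0,0,95],"spin":0},{"claw":40,"linear":[0,0,96],"spin":0},{"claw":40,"linear":[0,0,96],"spin":0},{"claw":2,"linear":[0,0,96],"spin":0},{"claw":2,"linear":[0,0,96],"spin":0},{"claw":2,"linear":[0,0,96],"spin":0},{"claw":2,"linear":[0,0,96],"spin":0},{"claw":2,"linear":[0,0,96],"spin":0}]' 120
python3 - <<'E'
from h import *
p,d,c=cam("side"); crop("pics/s18.png",p,200,120,350,270,5)
go(428.5,-70.8,8,195)
E
```

```text
time: 29.72
tool_pos: [428.8, -70.6, 8.2]
tool_rot: [[-0.965, -0.261, 0.001], [-0.261, 0.965, -0.0], [-0.001, -0.001, -1.0]]
contact_force: [-1.3, -0.4, 5.4]
width: 0.113
pos [428.7 -70.6   8.1] yaw -164.9 F [-1.3  0.2  6. ] w 9.5 t 29.77 | lin [ 0.3 -0.1  0.1] spin 0.02
```

View pics/s18.png

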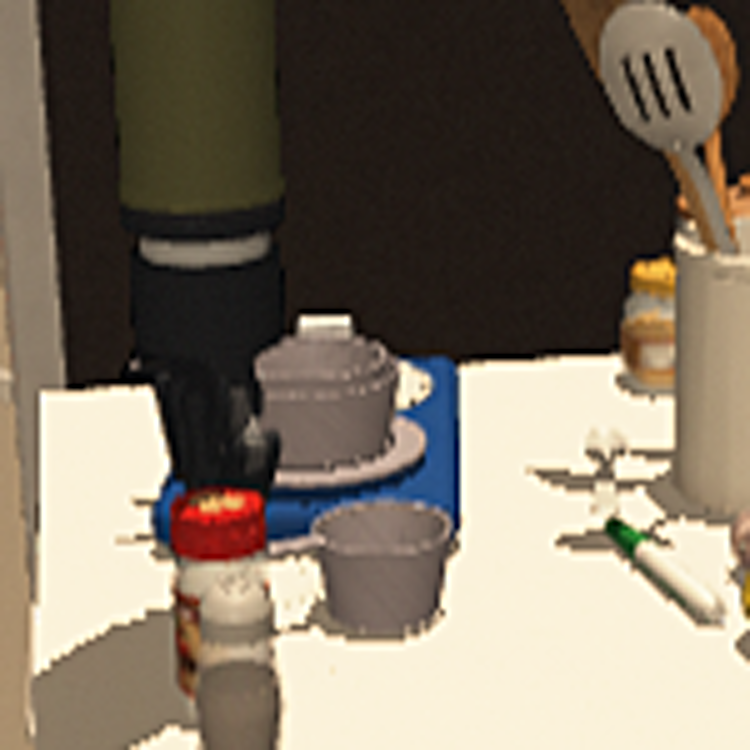

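```bash
python3 -m jog '[{"claw":2,"linear":[0,0,-5],"spin":0},{"claw":2,"linear":[0,0,-20],"spin":0},{"claw":2,"linear":[0,0,-60],"spin":0},{"claw":2,"linear":[0,0,-100],"spin":0},{"claw":2,"linear":[0,0,-140],"spin":0},{"claw":2,"linear":[0,0,-165],"spin":0},{"claw":2,"linear":[0,0,-165],"spin":0},{"claw":2,"linear":[0,0,-165],"spin":0}]' 120
python3 - <<'E'
from h import *
p,d,c=cam("top"); crop("pics/t14.png",p,100,160,300,290,4)
p,d,c=cam("side"); crop("pics/s19.png",p,200,80,350,230,5)
go(456,183,175,120)
E
```

```text
time: 30.43
tool_pos: [428.6, -71.0, 173.5]
tool_rot: [[-0.966, -0.26, 0.002], [-0.26, 0.966, -0.001], [-0.001, -0.002, -1.0]]
contact_force: [-0.1, -0.8, -2.2]
width: 0.105
pos [427.3 -71.1 171.7] yaw -164.9 F [ 0.   0.7 -1.8] w 9.8 t 30.53 | lin [-93.9 237.8  -3.5] spin 12.52
```

View pics/t14.png

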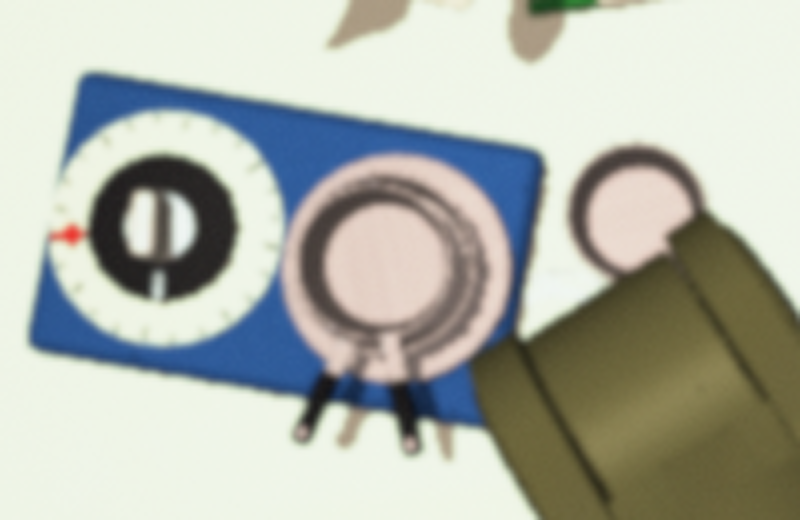

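View pics/s19.png

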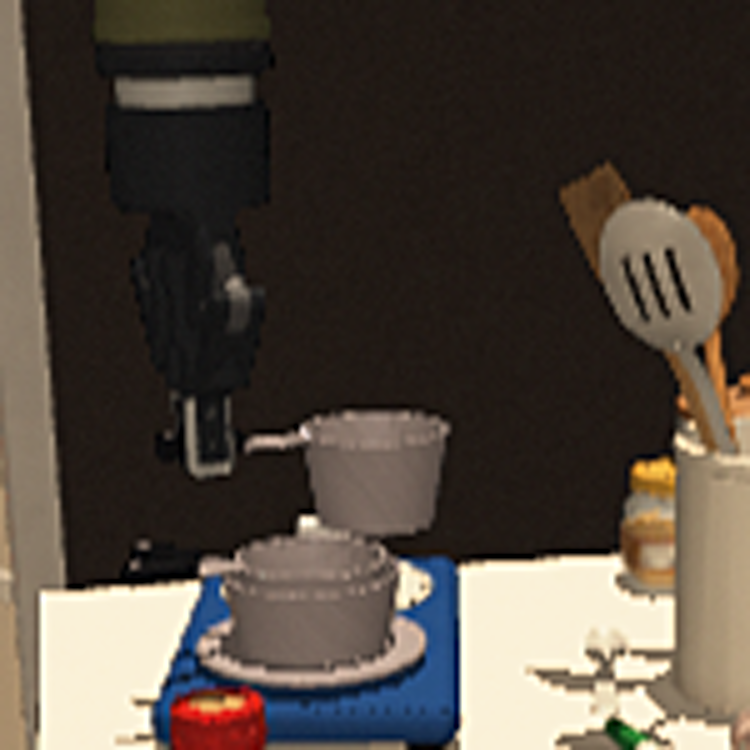

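```bash
python3 -m jog '[{"claw":2,"linear":[-10,20,-4],"spin":1},{"claw":2,"linear":[-18,40,-4],"spin":2},{"claw":2,"linear":[-26,60,-4],"spin":3},{"claw":2,"linear":[-34,85,-4],"spin":4},{"claw":2,"linear":[-43,110,-4],"spin":5},{"claw":2,"linear":[-51,130,-4],"spin":6},{"claw":2,"linear":[-59,150,-4],"spin":7},{"claw":2,"linear":[-67,170,-4],"spin":8},{"claw":2,"linear":[-75,190,-4],"spin":9},{"claw":2,"linear":[-83,210,-4],"spin":10},{"claw":2,"linear":[-90,228,-4],"spin":11},{"claw":2,"linear":[-94,238,-4],"spin":12}]' 120; python3 -m jog '[{"claw":2,"linear":[0,0,0],"spin":0.5},{"claw":2,"linear":[0,0,0],"spin":0.5},{"claw":2,"linear":[0,0,0],"spin":0.5}]' 120;  python3 - <<'E'
from h import *
p,d,c=cam("top"); crop("pics/t15.png",p,100,160,260,280,5)
go(456,183,175,120)
print(onplane(c,387/4+99.6,263/4+159.6,61))
E
```

```text
time: 31.53
tool_pos: [455.8, 186.1, 175.0]
tool_rot: [[-0.545, 0.839, -0.003], [0.839, 0.545, 0.0], [0.002, -0.002, -1.0]]
contact_force: [0.0, -0.3, -1.8]
width: 0.11
time: 31.78
tool_pos: [456.0, 183.5, 175.3]
tool_rot: [[-0.505, 0.863, -0.002], [0.863, 0.505, -0.001], [0.0, -0.003, -1.0]]
contact_force: [-0.1, -1.2, -1.0]
width: 0.102
pos [456.3 183.2 175.5] yaw 120.3 F [-0.3  0.1 -1.4] w 9.3 t 31.83 | lin [-0.  -0.3  0.5] spin 0.05
[501.1 108.4  61. ]
```

View pics/t15.png

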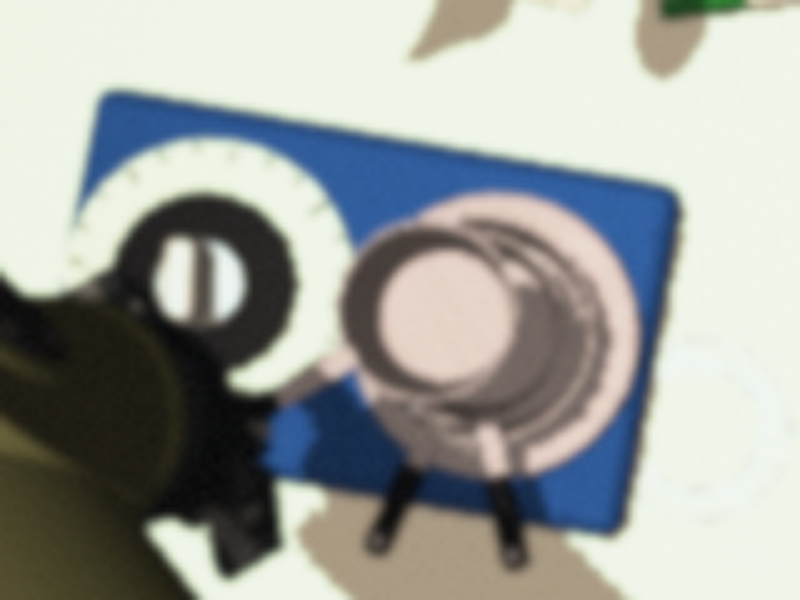

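Run:
```python
from h import *
c=r.calibration("top"); P=onplane(c,189,222.6,172); print(P)
s=r.observe(); q=s['tool_pos']; go(q[0]+500.5-P[0],q[1]+107-P[1],75,120)
```

```text
[501.9 104.3 172. ]
pos [456.3 183.2 175.5] yaw 120.3 F [-0.3  0.1 -1.4] w 9.3 t 31.83 | lin [  3.    0.4 100.5] spin 0.05
```

```bash
python3 -m jog '[{"claw":2,"linear":[3,0,35],"spin":0},{"claw":2,"linear":[3,0,65],"spin":0},{"claw":2,"linear":[3,0,85],"spin":0},{"claw":2,"linear":[3,0,96],"spin":0},{"claw":2,"linear":[3,0,102],"spin":0},{"claw":2,"linear":[3,0,105],"spin":0},{"claw":2,"linear":[3,0,105],"spin":0},{"claw":2,"linear":[3,0,105],"spin":0}]' 120
python3 - <<'E'
from h import *
go(456,185,65,120)
E
```

```text
time: 32.5
tool_pos: [456.1, 186.7, 72.4]
tool_rot: [[-0.502, 0.865, 0.001], [0.865, 0.502, 0.001], [-0.0, 0.001, -1.0]]
contact_force: [0.5, 0.7, -0.9]
width: 0.106
pos [456.1 186.7  72.4] yaw 120.1 F [ 0.5  0.7 -0.9] w 9.1 t 32.5 | lin [-1.4 -0.9  7.4] spin 0.02
```

```bash
python3 -m jog '[{"claw":2,"linear":[0,0,3],"spin":0},{"claw":2,"linear":[0,0,5],"spin":0},{"claw":2,"linear":[0,0,7],"spin":0},{"claw":2,"linear":[0,0,8],"spin":0},{"claw":2,"linear":[0,0,8],"spin":0}]' 120
python3 - <<'E'
from h import *
p,d,c=cam("side"); crop("pics/s20.png",p,200,120,320,240,6)
p,d,c=cam("top"); crop("pics/t16.png",p,100,160,260,280,5)
go(456,185,65,120)
E
```

```text
time: 32.92
tool_pos: [455.7, 186.5, 63.7]
tool_rot: [[-0.502, 0.865, 0.001], [0.865, 0.502, 0.0], [-0.0, 0.001, -1.0]]
contact_force: [1.1, 0.6, 1.0]
width: 0.108
pos [455.7 186.5  63.8] yaw 120.2 F [ 0.6  0.1 -0.2] w 9.3 t 33.02 | lin [-1.5 -0.5 -1.2] spin 0.03
```

View pics/s20.png

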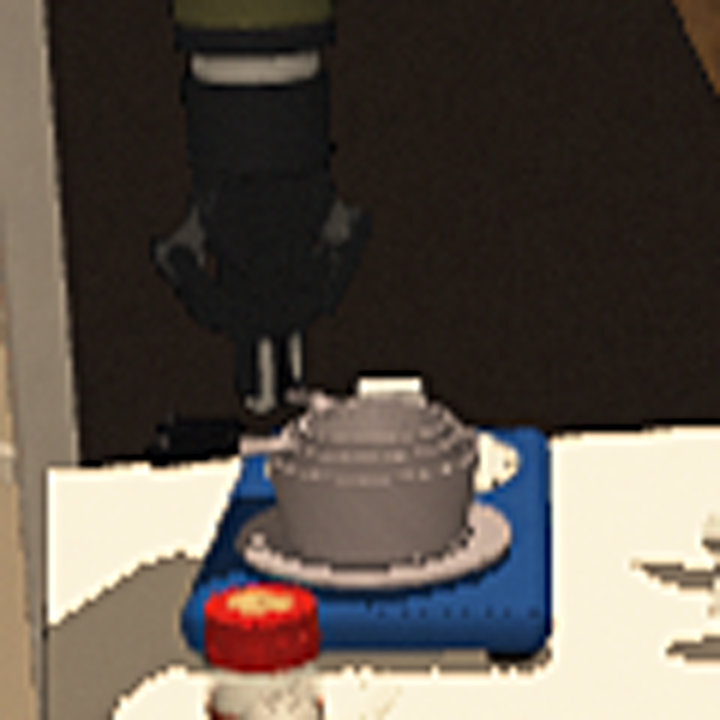

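View pics/t16.png

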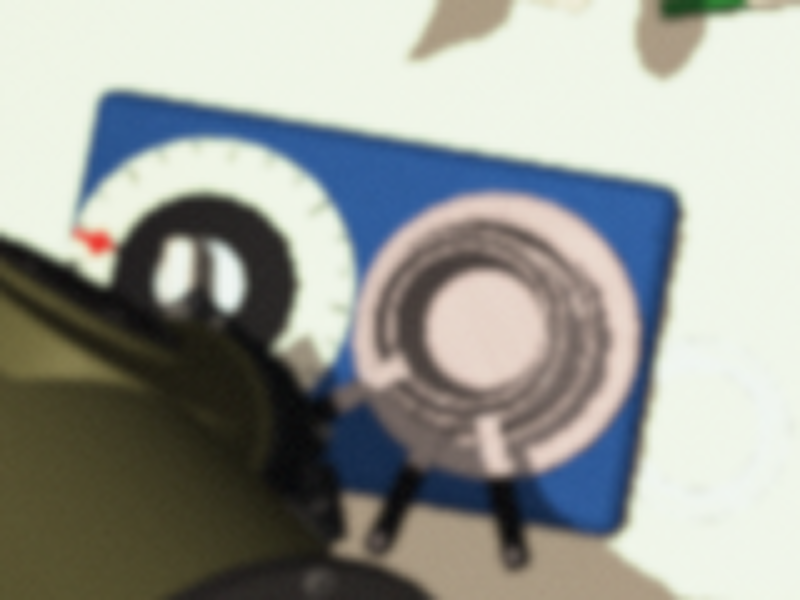

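```bash
python3 -m jog '[{"claw":30,"linear":[0,0,0],"spin":0},{"claw":30,"linear":[0,0,0],"spin":0},{"claw":30,"linear":[0,0,-8],"spin":0},{"claw":35,"linear":[0,0,-50],"spin":0},{"claw":40,"linear":[0,0,-90],"spin":0},{"claw":40,"linear":[0,0,-130],"spin":0},{"claw":40,"linear":[100,0,-130],"spin":0},{"claw":40,"linear":[100,0,-130],"spin":0},{"claw":40,"linear":[100,0,-130],"spin":0}]' 110
python3 - <<'E'
from h import *
p,d,c=cam("top"); crop("pics/t17.png",p,100,160,260,280,5)
X=cloud(d,c)
for u in range(380,430,3): print(u,[int(X[v,u,2]) for v in range(236,266,3)])
p,d,c=cam("side"); crop("pics/s21.png",p,220,260,380,360,5)
go(441.5,-425,180,10.6)
E
```

```text
time: 33.77
tool_pos: [402.6, 277.2, 195.7]
tool_rot: [[-0.505, 0.863, 0.001], [0.863, 0.505, 0.004], [0.003, 0.003, -1.0]]
contact_force: [0.5, 0.3, -0.5]
width: 0.466
380 [4, 6, 5, 4, 6, 7, 3, 6, 3, 5]
383 [3, 8, 5, 3, 6, 13, 12, 10, 5, 5]
386 [2, 5, 5, 5, 6, 25, 29, 28, 12, 3]
389 [0, 5, 5, 5, 10, 29, 31, 32, 28, 0]
392 [6, 6, 4, 8, 6, 28, 28, 33, 25, 8]
395 [6, 7, 10, 3, 4, 29, 32, 29, 6, 5]
398 [6, 1, 6, 3, 6, 6, 6, 4, 0, 8]
401 [4, 7, 9, 6, 3, 6, 2, 5, 7, 4]
404 [6, 1, 3, 2, 2, 7, 11, 6, 4, 5]
407 [3, 4, 5, 3, 10, 21, 26, 20, 5, 6]
410 [0, 0, 0, 3, 21, 29, 28, 29, 12, 5]
413 [4, 8, 6, 2, 21, 29, 30, 30, 12, 3]
416 [54, 65, 58, 63, 59, 57, 27, 32, 5, 6]
419 [4, 61, 64, 64, 61, 61, 63, 3, 3, 4]
422 [6, 2, 6, 4, 7, 5, 8, 3, 7, 9]
425 [1, 6, 4, 6, 6, 5, 4, 2, 3, 3]
428 [8, 4, 3, 4, 2, 5, 5, 6, 6, 2]
pos [402.8 276.3 194.9] yaw 120.5 F [ 1.  -1.6 -0. ] w 40.1 t 33.87 | lin [-623.9 -322.7   13.4] spin 18.32
```

View pics/t17.png

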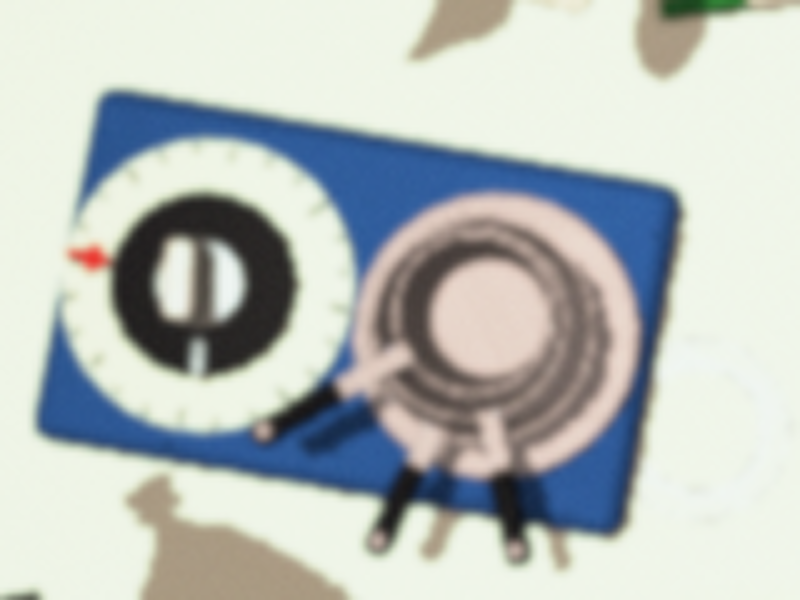

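View pics/s21.png

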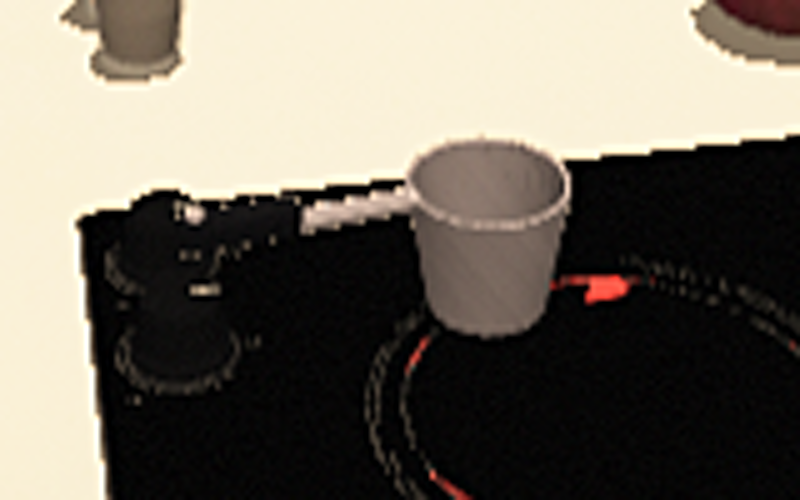

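```bash
python3 -m jog '[{"claw":40,"linear":[-626,-318,0],"spin":18.3},{"claw":40,"linear":[-626,-318,0],"spin":18.3},{"claw":40,"linear":[-626,-318,0],"spin":18.3},{"claw":40,"linear":[-626,-318,0],"spin":18.3},{"claw":40,"linear":[-626,-318,0],"spin":18.3},{"claw":40,"linear":[-626,-318,0],"spin":18.3},{"claw":40,"linear":[-626,-318,0],"spin":18.3},{"claw":40,"linear":[-626,-318,0],"spin":18.3},{"claw":40,"linear":[-626,-318,0],"spin":18.3},{"claw":40,"linear":[-626,-318,0],"spin":18.3},{"claw":40,"linear":[-626,-318,0],"spin":18.3},{"claw":40,"linear":[-626,-318,0],"spin":18.3}]' 110;python3 -m jog '[{"claw":40,"linear":[0,0,0],"spin":0},{"claw":40,"linear":[0,0,0],"spin":0}]'
python3 - <<'E'
from h import *
go(447,-424,150,10.6)
E
```

```text
time: 34.87
tool_pos: [432.2, -229.3, 194.0]
tool_rot: [[0.831, 0.556, -0.0], [0.556, -0.831, -0.0], [-0.0, 0.0, -1.0]]
contact_force: [1.3, -0.2, -0.2]
width: 0.47
time: 35.03
tool_pos: [432.1, -229.4, 193.3]
tool_rot: [[0.83, 0.557, -0.001], [0.557, -0.83, 0.0], [-0.001, -0.001, -1.0]]
contact_force: [-0.1, 1.3, -0.5]
width: 0.467
pos [ 432.1 -229.4  193.3] yaw 33.9 F [-0.1  1.3 -0.5] w 39.9 t 35.03 | lin [-96.1 169.9  43.3] spin 3.88
```

```bash
python3 -m jog '[{"claw":40,"linear":[-96,170,0],"spin":3.9},{"claw":40,"linear":[-96,170,0],"spin":3.9},{"claw":40,"linear":[-96,170,0],"spin":3.9},{"claw":40,"linear":[-96,170,0],"spin":3.9},{"claw":40,"linear":[-96,170,0],"spin":3.9},{"claw":40,"linear":[-96,170,0],"spin":3.9},{"claw":40,"linear":[-96,170,60],"spin":3.9},{"claw":40,"linear":[-96,170,90],"spin":3.9},{"claw":40,"linear":[-96,170,90],"spin":3.9},{"claw":40,"linear":[-96,170,90],"spin":3.9}]' 110
python3 - <<'E'
from h import *
p,d,c=cam("side"); crop("pics/s22.png",p,200,200,360,340,5)
go(447,-424,14,10.6)
E
```

```text
time: 35.87
tool_pos: [448.0, -418.3, 101.3]
tool_rot: [[0.982, 0.19, -0.005], [0.19, -0.982, 0.005], [-0.004, -0.006, -1.0]]
contact_force: [0.1, 0.6, 1.3]
width: 0.468
pos [ 449.5 -419.6  103.8] yaw 10.9 F [0.1 0.2 0.9] w 40.0 t 35.92 | lin [-3.2  4.  89.8] spin 0.05
```

View pics/s22.png

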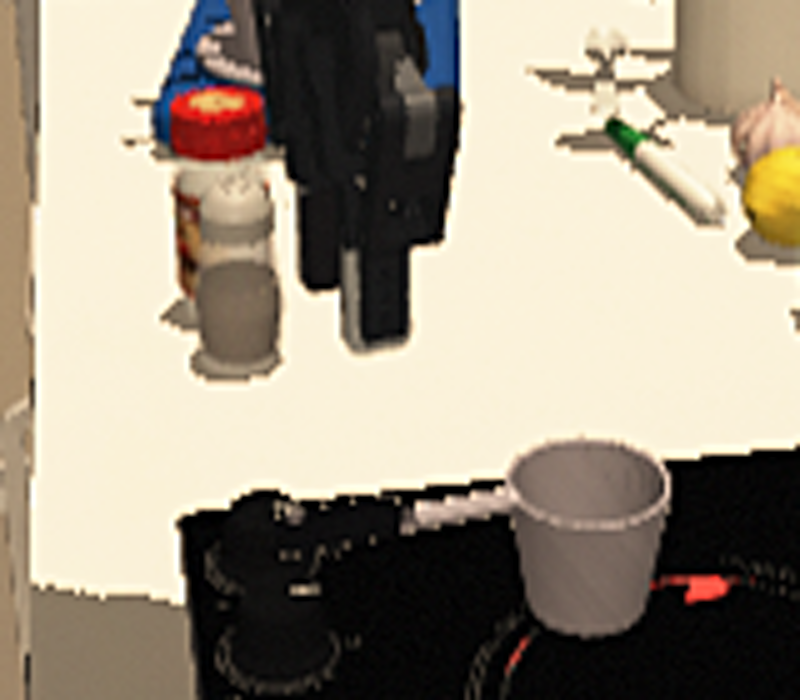

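Run:
```python
from h import *
c=r.calibration("side")
for P in [(441.5,-425.3,56),(419,-429,56),(464,-421,56),(532,-412,4.5),(447,-424,56)]:
    u,v=proj(c,P); print(P,"crop",(u-200)*5,(v-200)*5)
go(447,-424,14,10.6)
```

```text
(441.5, -425.3, 56) crop 340.2832034469486 520.8222327107896
(419, -429, 56) crop 276.42202669441974 534.0921156745213
(464, -421, 56) crop 402.53102605102043 506.8800518622075
(532, -412, 4.5) crop 583.2053850442653 594.5680459303887
(447, -424, 56) crop 355.52203493208765 516.9860737015631
pos [ 449.5 -419.6  103.8] yaw 10.9 F [0.1 0.2 0.9] w 40.0 t 35.92 | lin [-3.2  4.  89.8] spin 0.05
```

```bash
python3 -m jog '[{"claw":40,"linear":[-2,3,20],"spin":0},{"claw":40,"linear":[-2,3,40],"spin":0},{"claw":40,"linear":[-2,3,40],"spin":0},{"claw":40,"linear":[-2,3,40],"spin":0}]' 110
python3 - <<'E'
from h import *
go(448,-424,14,10.6)
E
```

```text
time: 36.25
tool_pos: [448.8, -424.3, 65.4]
tool_rot: [[0.982, 0.188, 0.001], [0.188, -0.982, -0.001], [0.001, 0.001, -1.0]]
contact_force: [0.5, -0.0, 0.7]
width: 0.473
pos [ 448.8 -424.3   65.4] yaw 10.8 F [ 0.5 -0.   0.7] w 40.4 t 36.25 | lin [-0.8 -0.5 51.4] spin 0.04
```

```bash
python3 -m jog '[{"claw":40,"linear":[0,0,25],"spin":0},{"claw":40,"linear":[0,0,45],"spin":0},{"claw":40,"linear":[0,0,51],"spin":0},{"claw":40,"linear":[0,0,51],"spin":0},{"claw":40,"linear":[0,0,51],"spin":0},{"claw":2,"linear":[0,0,51],"spin":0},{"claw":2,"linear":[0,0,51],"spin":0},{"claw":2,"linear":[0,0,51],"spin":0},{"claw":2,"linear":[0,0,51],"spin":0},{"claw":2,"linear":[0,0,51],"spin":0}]' 120
python3 - <<'E'
from h import *
p,d,c=cam("side"); crop("pics/s23.png",p,200,200,360,340,5)
go(448,-424,14,10.6)
E
```

```text
time: 37.08
tool_pos: [448.3, -424.9, 13.5]
tool_rot: [[0.982, 0.187, 0.001], [0.187, -0.982, -0.001], [0.001, 0.001, -1.0]]
contact_force: [-1.2, 0.1, 4.9]
width: 0.108
pos [ 448.3 -424.9   13.5] yaw 10.8 F [-1.2  0.4  5.4] w 9.3 t 37.13 | lin [-0.1 -0.9 -0.5] spin 0.03
```

View pics/s23.png

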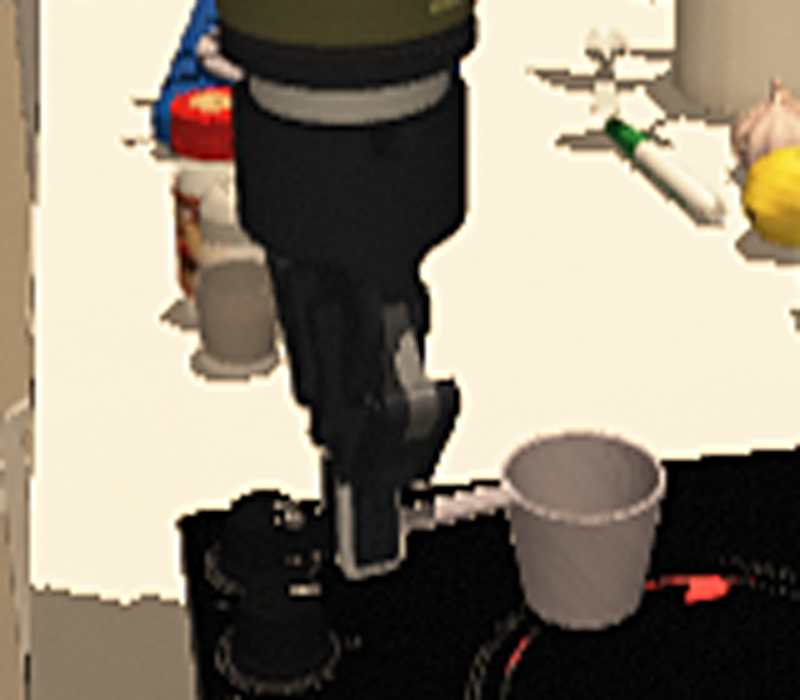

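```bash
python3 -m jog '[{"claw":2,"linear":[0,0,-5],"spin":0},{"claw":2,"linear":[0,0,-20],"spin":0},{"claw":2,"linear":[0,0,-60],"spin":0},{"claw":2,"linear":[0,0,-100],"spin":0},{"claw":2,"linear":[0,0,-140],"spin":0},{"claw":2,"linear":[0,0,-170],"spin":0},{"claw":2,"linear":[0,0,-170],"spin":0},{"claw":2,"linear":[0,0,-170],"spin":0}]' 120
python3 - <<'E'
from h import *
p,d,c=cam("top"); crop("pics/t18.png",p,300,130,460,250,5)
p,d,c=cam("side"); crop("pics/s24.png",p,160,60,360,260,4)
go(441,46,190,45)
E
```

```text
time: 37.8
tool_pos: [448.7, -424.7, 184.6]
tool_rot: [[0.982, 0.188, 0.003], [0.188, -0.982, -0.002], [0.002, 0.003, -1.0]]
contact_force: [1.0, -0.1, -1.7]
width: 0.108
pos [ 447.2 -423.6  181.5] yaw 10.8 F [-0.8  0.3 -0.8] w 9.5 t 37.9 | lin [  81.9 -462.5   -7.9] spin -5.70
```

View pics/t18.png

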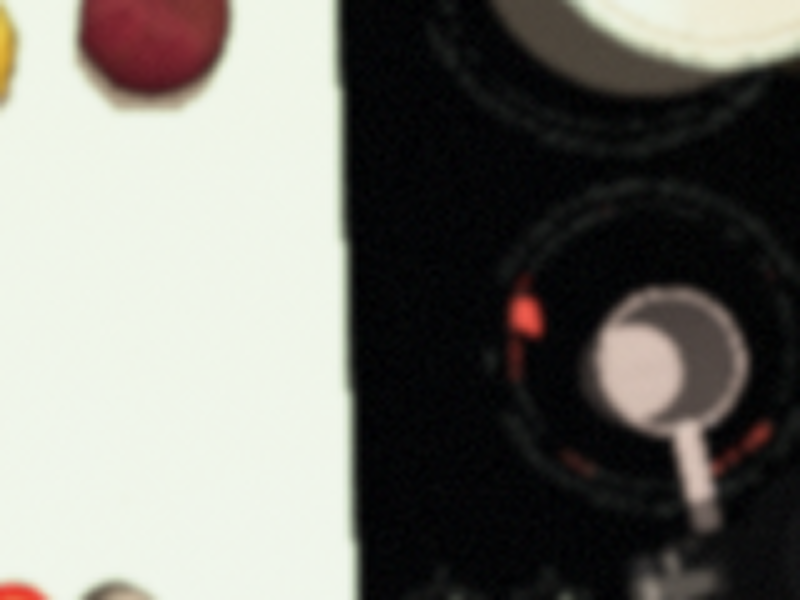

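View pics/s24.png

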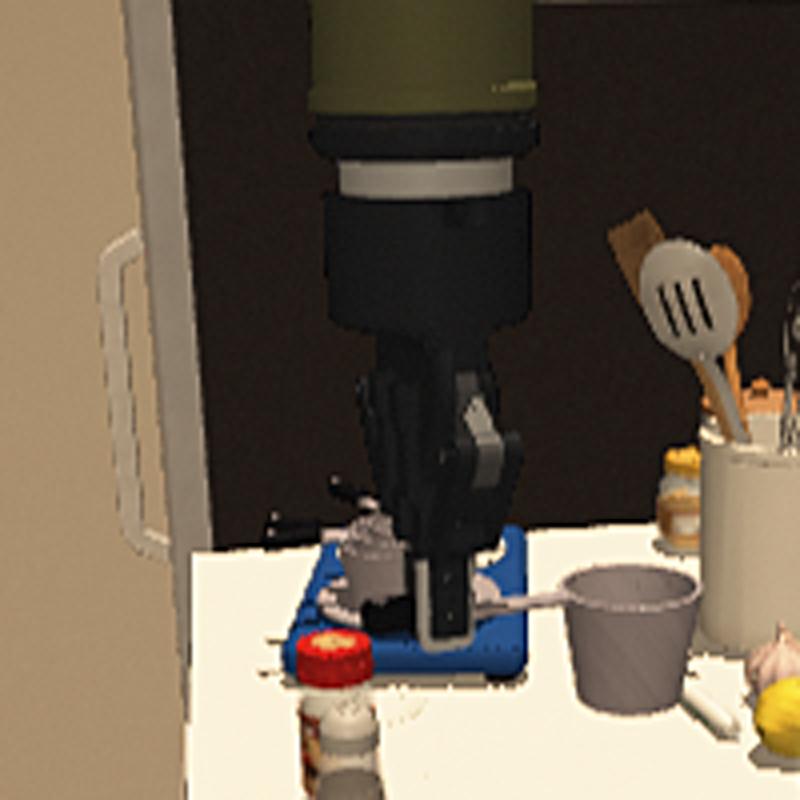

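Run:
```python
from h import *
c=r.calibration("top"); P=onplane(c,434,202,223); s=r.observe(); q=s['tool_pos']
v=P[:2]-q[:2]; L=np.hypot(*v); a=np.degrees(np.arctan2(v[1],v[0])); print(P,L,a)
# current c floor centre in t17
print(onplane(c,490/5+99.6,320/5+159.6,67))
T=np.array([500.5,106.5]);d=np.radians(44); w=T-L*np.array([np.cos(d),np.sin(d)]); print(w); go(w[0],w[1],190,44+10.8-a)
```

```text
[ 531.1 -410.2  223. ] 84.97489792906762 9.110857877910663
[504.9 104.3  67. ]
[439.4  47.5]
pos [ 447.2 -423.6  181.5] yaw 10.8 F [-0.8  0.3 -0.8] w 9.5 t 37.9 | lin [  80.6 -464.2   -7.9] spin -5.81
```

```bash
python3 -m jog '[{"claw":2,"linear":[7,-39,-6],"spin":-0.5},{"claw":2,"linear":[14,-78,-6],"spin":-1},{"claw":2,"linear":[21,-117,-6],"spin":-1.5},{"claw":2,"linear":[28,-156,-6],"spin":-2},{"claw":2,"linear":[35,-195,-6],"spin":-2.5},{"claw":2,"linear":[42,-234,-6],"spin":-3},{"claw":2,"linear":[49,-273,-6],"spin":-3.5},{"claw":2,"linear":[56,-312,-6],"spin":-4},{"claw":2,"linear":[63,-351,-6],"spin":-4.5},{"claw":2,"linear":[70,-390,-6],"spin":-5},{"claw":2,"linear":[77,-425,-6],"spin":-5.5},{"claw":2,"linear":[84,-462,-6],"spin":-5.8}]' 120; python3 -m jog '[{"claw":2,"linear":[0,0,0],"spin":0},{"claw":2,"linear":[0,0,0],"spin":0},{"claw":2,"linear":[0,0,0],"spin":0}]'
python3 - <<'E'
from h import *
p,d,c=cam("top"); crop("pics/t19.png",p,100,160,260,280,5)
go(443,46.2,190,45.7)
E
```

```text
time: 38.9
tool_pos: [442.3, 46.7, 187.1]
tool_rot: [[0.698, 0.717, -0.003], [0.717, -0.698, -0.0], [-0.002, -0.002, -1.0]]
contact_force: [1.4, -0.5, -0.6]
width: 0.111
time: 39.15
tool_pos: [443.0, 44.8, 187.3]
tool_rot: [[0.699, 0.715, -0.003], [0.715, -0.699, -0.0], [-0.002, -0.002, -1.0]]
contact_force: [0.2, -0.9, -1.0]
width: 0.113
pos [443.2  44.1 187.5] yaw 45.5 F [-0.2  0.2 -0.5] w 9.1 t 39.2 | lin [ 1.3 -1.6 -2.5] spin -0.03
```

View pics/t19.png

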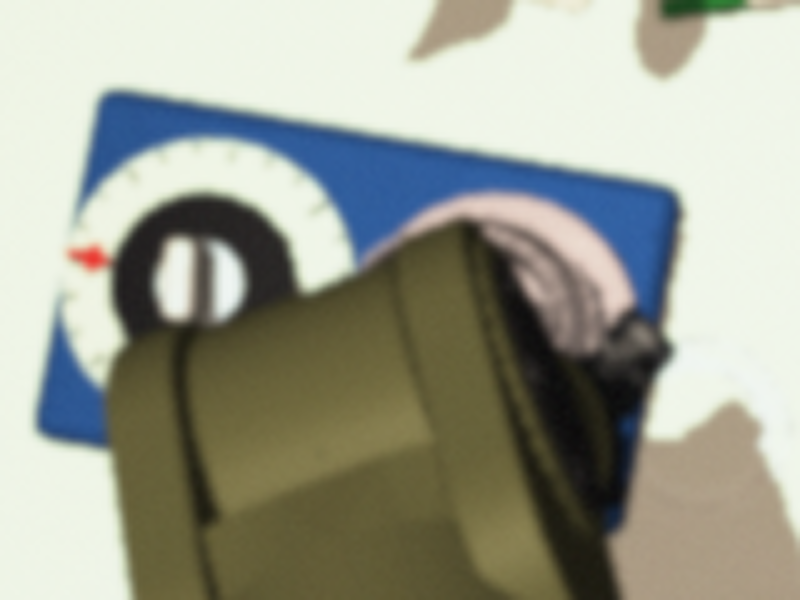

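```bash
python3 -m jog '[{"claw":2,"linear":[1,-1.5,30],"spin":0},{"claw":2,"linear":[1,-1.5,55],"spin":0},{"claw":2,"linear":[1,-1.5,64],"spin":0},{"claw":2,"linear":[1,-1.5,66],"spin":0},{"claw":2,"linear":[1,-1.5,66],"spin":0},{"claw":2,"linear":[1,-1.5,66],"spin":0}]' 120
python3 - <<'E'
from h import *
p,d,c=cam("side"); crop("pics/s25.png",p,200,120,320,240,6)
go(443,46.2,80,45.7)
E
```

```text
time: 39.7
tool_pos: [444.2, 46.8, 123.4]
tool_rot: [[0.7, 0.714, 0.001], [0.714, -0.7, 0.0], [0.001, 0.001, -1.0]]
contact_force: [0.1, 1.1, -0.4]
width: 0.109
pos [444.4  46.9 123.6] yaw 45.6 F [ 0.4  0.5 -0.4] w 9.2 t 39.75 | lin [-1.6 -0.5 43.6] spin -0.02
```

View pics/s25.png

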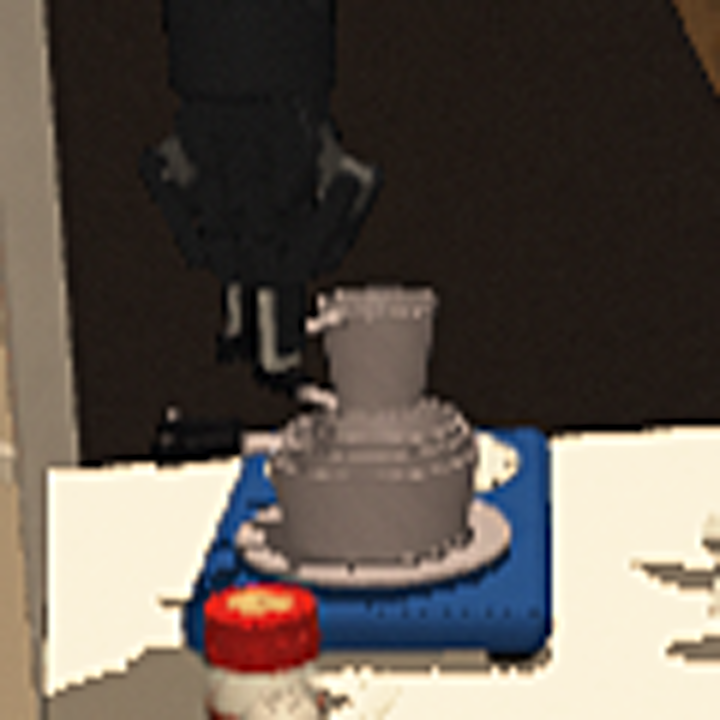

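```bash
python3 -m jog '[{"claw":2,"linear":[-1,0,20],"spin":0},{"claw":2,"linear":[-1,0,35],"spin":0},{"claw":2,"linear":[-1,0,42],"spin":0},{"claw":2,"linear":[-1,0,45],"spin":0},{"claw":2,"linear":[-1,0,46],"spin":0},{"claw":2,"linear":[-1,0,46],"spin":0}]' 120
python3 - <<'E'
from h import *
go(443,46.2,80,45.7)
E
```

```text
time: 40.25
tool_pos: [443.4, 46.5, 77.2]
tool_rot: [[0.7, 0.715, 0.001], [0.715, -0.7, 0.0], [0.001, 0.001, -1.0]]
contact_force: [0.1, -0.6, -1.1]
width: 0.112
pos [443.4  46.5  77.2] yaw 45.6 F [ 0.1 -0.6 -1.1] w 9.6 t 40.25 | lin [-0.5 -0.  -2.8] spin -0.02
```

```bash
python3 -m jog '[{"claw":2,"linear":[0,0,2.5],"spin":0},{"claw":2,"linear":[0,0,5],"spin":0},{"claw":2,"linear":[0,0,6.5],"spin":0},{"claw":2,"linear":[0,0,7.5],"spin":0},{"claw":2,"linear":[0,0,7.5],"spin":0}]' 120
python3 - <<'E'
from h import *
p,d,c=cam("side"); crop("pics/s26.png",p,200,120,320,240,6)
p,d,c=cam("top"); crop("pics/t20.png",p,100,160,260,280,5)
go(443,46.2,69,45.7)
E
```

```text
time: 40.67
tool_pos: [443.0, 46.3, 69.1]
tool_rot: [[0.7, 0.714, 0.0], [0.714, -0.7, 0.0], [0.0, 0.0, -1.0]]
contact_force: [0.9, -0.7, 0.1]
width: 0.106
pos [443.   46.4  69.2] yaw 45.6 F [ 0.6 -0.7  0.2] w 9.1 t 40.77 | lin [-0.1  0.1  0.2] spin -0.02
```

View pics/s26.png

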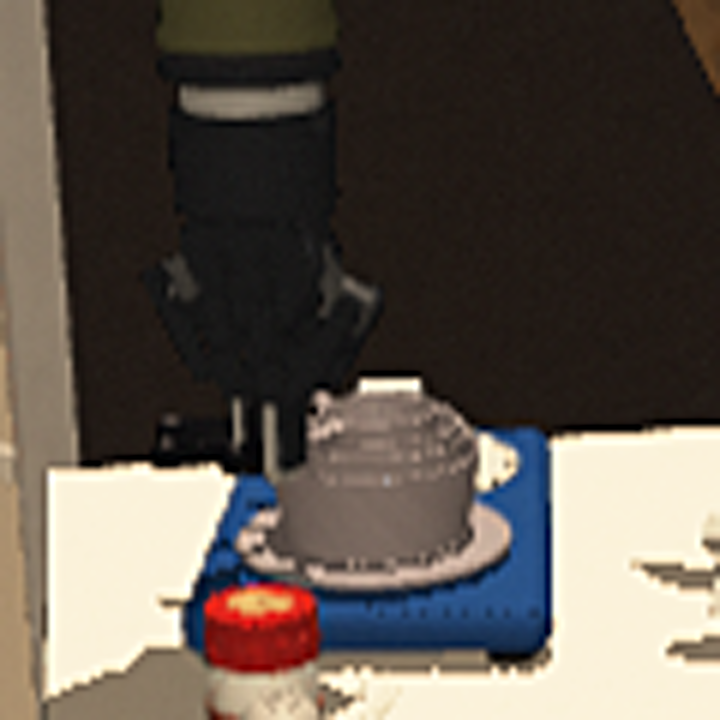

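View pics/t20.png

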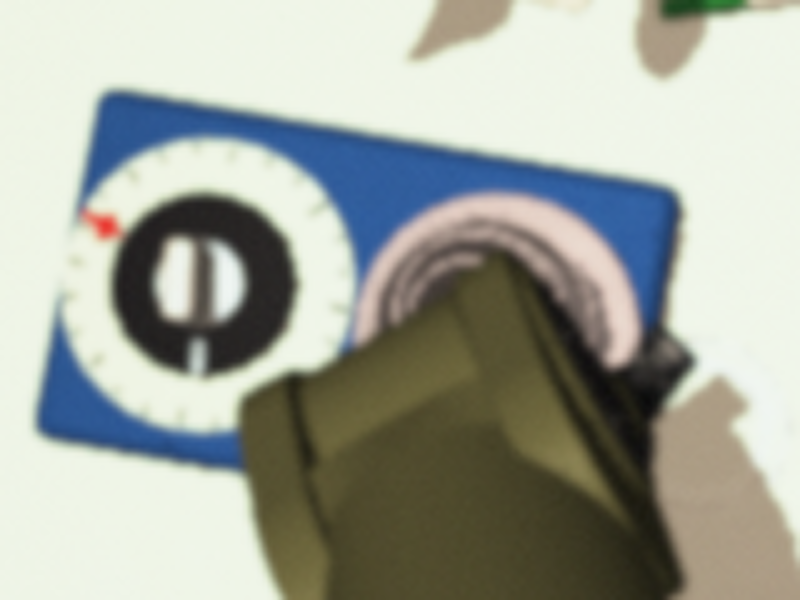

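Seated. Release, rise, and get out of view.

```bash
python3 -m jog '[{"claw":30,"linear":[0,0,0],"spin":0},{"claw":30,"linear":[0,0,0],"spin":0},{"claw":30,"linear":[0,0,-8],"spin":0},{"claw":35,"linear":[0,0,-50],"spin":0},{"claw":40,"linear":[0,0,-90],"spin":0},{"claw":40,"linear":[0,0,-130],"spin":0},{"claw":40,"linear":[-90,90,-140],"spin":0},{"claw":40,"linear":[-90,90,-140],"spin":0},{"claw":40,"linear":[-90,90,-140],"spin":0},{"claw":40,"linear":[-90,90,-140],"spin":0},{"claw":40,"linear":[-90,90,-140],"spin":0}]' 110
python3 - <<'E'
from h import *
p,d,c=cam("top"); crop("pics/t21.png",p,110,170,240,280,6)
p,d,c=cam("side"); crop("pics/s27.png",p,200,120,320,240,6)
go(443,46.2,69,45.7)
E
```

```text
time: 41.68
tool_pos: [444.0, -83.6, 209.7]
tool_rot: [[0.704, 0.71, 0.0], [0.71, -0.704, -0.001], [-0.0, 0.001, -1.0]]
contact_force: [-0.1, -0.4, -0.2]
width: 0.471
pos [444.1 -80.  209.4] yaw 45.6 F [ 0.2  0.4 -0.7] w 40.0 t 41.78 | lin [ 89.4 -89.  140.5] spin -0.01
```

View pics/t21.png

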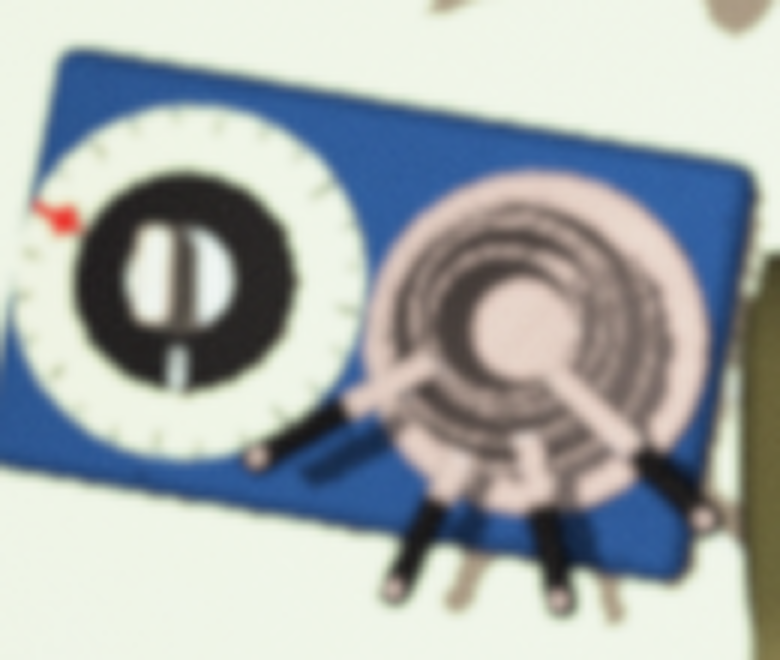

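View pics/s27.png

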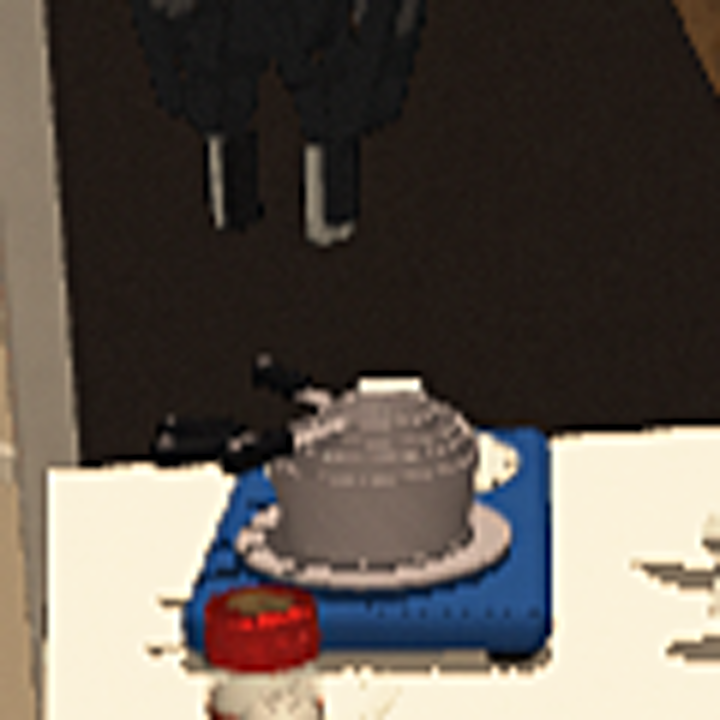

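```bash
cat >> h.py <<'E'
def dial(p,c):
    q=p.astype(int); R,G,B=q[...,0],q[...,1],q[...,2]
    D=np.array([526.6,247.0])
    sub=np.zeros(R.shape,bool); sub[180:260,105:180]=1
    red=sub&(R>G+70)&(R>B+70)
    v,u=np.nonzero(red); 
    P=pts_on(c,red,44)[:,:2] if red.sum() else np.zeros((0,2))
    if len(P):
        m=P.mean(0)-D; print("pointer",len(P),np.degrees(np.arctan2(m[1],m[0])),np.hypot(*m),"tip r",np.hypot(*(P-D).T).min())
    vv,uu=np.nonzero(sub); W=pts_on(c,sub,44)[:,:2]-D; rr=np.hypot(*W.T)
    br=q.min(-1)[vv,uu]; s=(rr>31)&(rr<43)&(br>130)
    if s.sum(): m=W[s].mean(0); print("zero",s.sum(),np.degrees(np.arctan2(m[1],m[0])),np.hypot(*m))
    dk=(q.max(-1)[vv,uu]<80)&(rr<60); print("disc ctr dark",(W[dk].max(0)+W[dk].min(0))/2, dk.sum())
E
python3 - <<'E'
from h import *
p,d,c=cam("top"); dial(p,c)
print(onplane(c,152/6+109.6,276/6+169.6,83), onplane(c,187/6+109.6,280/6+169.6,44))
go(526.6,247,150,174)
E
```

```text
pointer 22 62.48996908624116 57.719272387639585 tip r 50.611300219367074
zero 14 172.80189671290728 36.23429700693789
disc ctr dark [-0.1  0.6] 631
[526.  248.8  83. ] [527. 247.  44.]
pos [444.2 -79.4 209.3] yaw 45.7 F [-0.8  0.7  0.2] w 40.0 t 41.83 | lin [ 291.1 -168.9   59.6] spin -21.38
```

```bash
python3 -m jog '[{"claw":40,"linear":[291,-169,0],"spin":-21.2},{"claw":40,"linear":[291,-169,0],"spin":-21.2},{"claw":40,"linear":[291,-169,0],"spin":-21.2},{"claw":40,"linear":[291,-169,0],"spin":-21.2},{"claw":40,"linear":[291,-169,0],"spin":-21.2},{"claw":40,"linear":[291,-169,0],"spin":-21.2},{"claw":40,"linear":[291,-169,0],"spin":-21.2},{"claw":40,"linear":[291,-169,0],"spin":-21.2},{"claw":40,"linear":[291,-169,0],"spin":-21.2},{"claw":40,"linear":[291,-169,0],"spin":-21.2},{"claw":40,"linear":[291,-169,0],"spin":-21.2},{"claw":40,"linear":[291,-169,0],"spin":-21.2}]' 60; python3 -m jog '[{"claw":40,"linear":[0,0,0],"spin":-8},{"claw":40,"linear":[0,0,0],"spin":-8},{"claw":40,"linear":[0,0,0],"spin":-8},{"claw":40,"linear":[0,0,0],"spin":-8},{"claw":40,"linear":[0,0,0],"spin":-8},{"claw":40,"linear":[0,0,0],"spin":-8},{"claw":40,"linear":[0,0,0],"spin":-8}]'
python3 - <<'E'
from h import *
go(526.6,247.4,80,173)
E
```

```text
time: 42.83
tool_pos: [525.5, 247.9, 209.0]
tool_rot: [[-0.671, 0.741, -0.001], [0.741, 0.671, 0.001], [0.001, -0.0, -1.0]]
contact_force: [-0.5, -0.1, -0.3]
width: 0.467
time: 43.42
tool_pos: [525.8, 247.1, 209.2]
tool_rot: [[-1.0, -0.002, -0.0], [-0.002, 1.0, 0.001], [0.0, 0.001, -1.0]]
contact_force: [-0.1, 1.1, -0.9]
width: 0.47
pos [525.8 247.1 209.2] yaw -179.9 F [-0.1  1.1 -0.9] w 40.1 t 43.42 | lin [ -0.9   0.2 129.2] spin 1.19
```

```bash
python3 -m jog '[{"claw":40,"linear":[-1,0,40],"spin":1.2},{"claw":40,"linear":[-1,0,80],"spin":1.2},{"claw":40,"linear":[-1,0,110],"spin":1.2},{"claw":40,"linear":[-1,0,129],"spin":1.2},{"claw":40,"linear":[-1,0,129],"spin":1.2},{"claw":40,"linear":[-1,0,129],"spin":1.2}]' 60
python3 - <<'E'
from h import *
p,d,c=cam("side"); crop("pics/s28.png",p,200,80,340,220,5.5)
go(526.6,247.4,27,173)
E
```

```text
time: 43.92
tool_pos: [526.8, 246.7, 79.9]
tool_rot: [[-0.991, 0.13, -0.002], [0.13, 0.991, 0.0], [0.002, 0.0, -1.0]]
contact_force: [0.3, 0.2, 0.7]
width: 0.472
pos [527.6 247.1  81.2] yaw 172.5 F [ 0.   0.6 -0.2] w 39.7 t 43.97 | lin [ 1.   0.1 54.2] spin -0.09
```

View pics/s28.png

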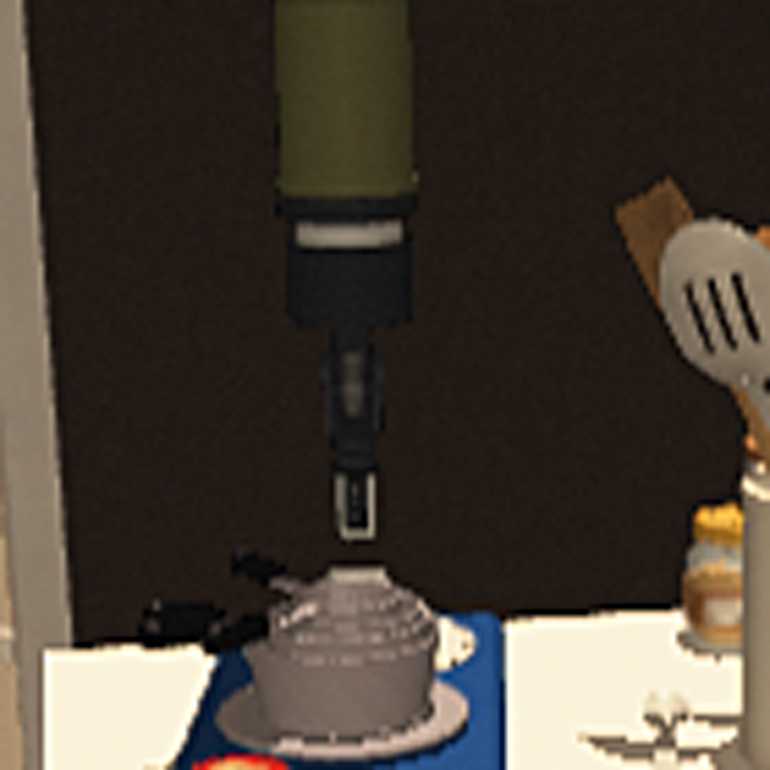

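```bash
python3 -m jog '[{"claw":40,"linear":[1,0,25],"spin":0},{"claw":40,"linear":[1,0,40],"spin":0},{"claw":40,"linear":[1,0,47],"spin":0},{"claw":40,"linear":[1,0,51],"spin":0},{"claw":40,"linear":[1,0,51],"spin":0},{"claw":40,"linear":[1,0,51],"spin":0}]' 60
python3 - <<'E'
from h import *
go(526.6,247.4,27,173)
E
```

```text
time: 44.47
tool_pos: [527.6, 246.1, 30.4]
tool_rot: [[-0.991, 0.133, 0.001], [0.133, 0.991, 0.001], [-0.001, 0.001, -1.0]]
contact_force: [0.0, 0.3, -0.7]
width: 0.466
pos [527.6 246.1  30.4] yaw 172.4 F [ 0.   0.3 -0.7] w 39.8 t 44.47 | lin [1.2 1.1 3.4] spin -0.11
```

```bash
python3 -m jog '[{"claw":40,"linear":[1,1,2],"spin":0},{"claw":40,"linear":[1,1,2],"spin":0},{"claw":5,"linear":[1,1,2],"spin":0},{"claw":5,"linear":[1,1,2],"spin":0},{"claw":5,"linear":[1,1,2],"spin":0},{"claw":5,"linear":[1,1,2],"spin":0},{"claw":5,"linear":[1,1,2],"spin":0},{"claw":5,"linear":[1,1,2],"spin":0}]' 50
python3 - <<'E'
from h import *
p,d,c=cam("top"); crop("pics/t22.png",p,100,160,260,280,5)
p,d,c=cam("side"); crop("pics/s29.png",p,200,80,340,220,5.5)
go(526.6,247.4,27,62.1)
E
```

```text
time: 45.13
tool_pos: [527.2, 248.4, 27.8]
tool_rot: [[-0.991, 0.133, 0.002], [0.133, 0.991, 0.003], [-0.002, 0.004, -1.0]]
contact_force: [2.6, 3.5, 0.5]
width: 0.153
pos [527.2 248.4  27.8] yaw 172.4 F [2.7 4.4 0.1] w 13.3 t 45.23 | lin [ 0.5 -1.1  0.8] spin 18.38
```

View pics/t22.png

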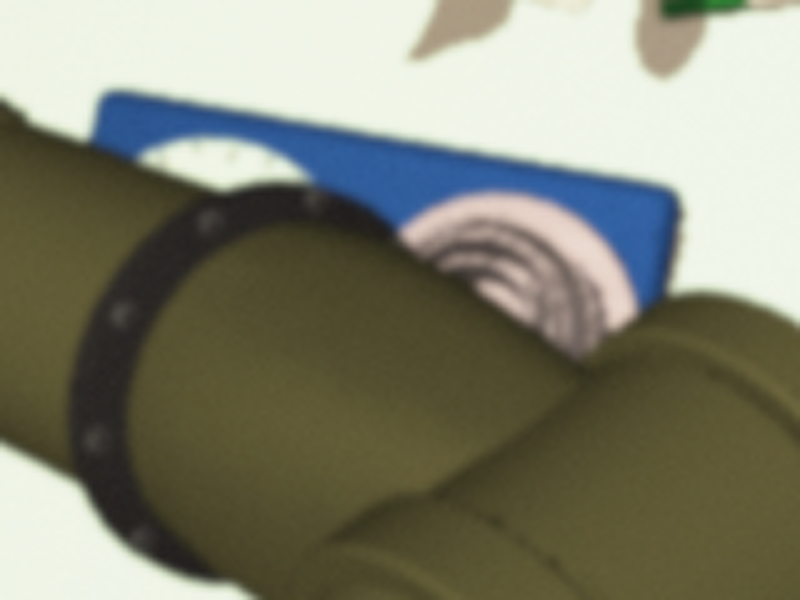

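View pics/s29.png

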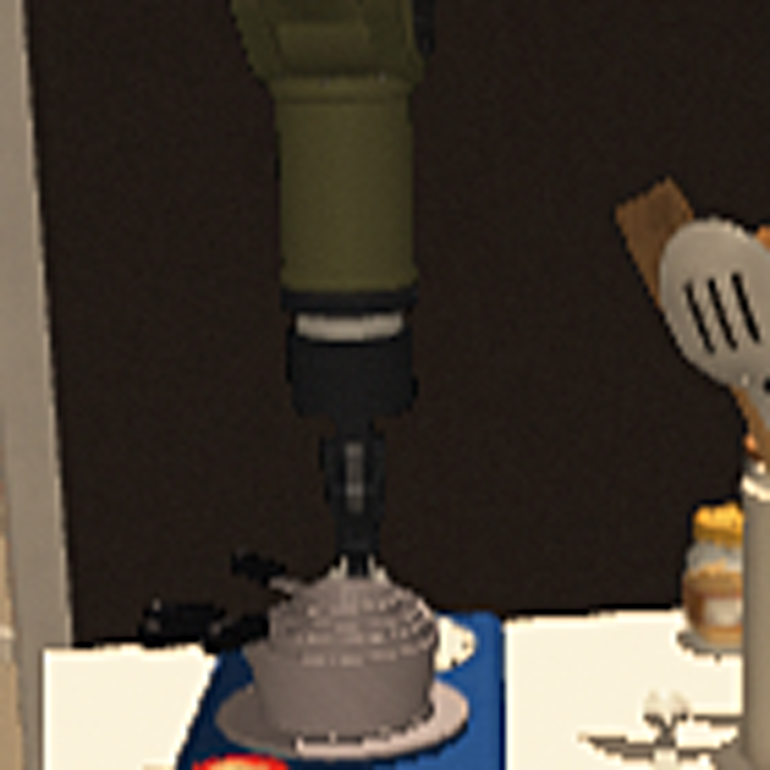

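```bash
python3 -m jog '[{"claw":5,"linear":[0.3,-0.5,0],"spin":0.8},{"claw":5,"linear":[0.3,-0.5,0],"spin":1.6},{"claw":5,"linear":[0.3,-0.5,0],"spin":2.4},{"claw":5,"linear":[0.3,-0.5,0],"spin":3.2},{"claw":5,"linear":[0.3,-0.5,0],"spin":4},{"claw":5,"linear":[0.3,-0.5,0],"spin":4.8},{"claw":5,"linear":[0.3,-0.5,0],"spin":5.6},{"claw":5,"linear":[0.3,-0.5,0],"spin":6.4},{"claw":5,"linear":[0.3,-0.5,0],"spin":7.2},{"claw":5,"linear":[0.3,-0.5,0],"spin":8},{"claw":5,"linear":[0.3,-0.5,0],"spin":8.8},{"claw":5,"linear":[0.3,-0.5,0],"spin":9.2}]' 60; python3 -c "
from h import *
go(526.6,247.4,27,62.1)"
```

```text
time: 46.23
tool_pos: [526.7, 247.7, 27.9]
tool_rot: [[-0.453, 0.892, 0.002], [0.892, 0.453, 0.003], [0.001, 0.003, -1.0]]
contact_force: [2.1, 2.8, 0.6]
width: 0.151
pos [526.7 247.7  27.9] yaw 116.9 F [2.1 2.8 0.6] w 12.9 t 46.23 | lin [-0.3 -0.2  0.9] spin 9.14
```

```bash
python3 -m jog '[{"claw":5,"linear":[0,0,0],"spin":0.8},{"claw":5,"linear":[0,0,0],"spin":1.6},{"claw":5,"linear":[0,0,0],"spin":2.4},{"claw":5,"linear":[0,0,0],"spin":3.2},{"claw":5,"linear":[0,0,0],"spin":4},{"claw":5,"linear":[0,0,0],"spin":4.8},{"claw":5,"linear":[0,0,0],"spin":5.6},{"claw":5,"linear":[0,0,0],"spin":6.4},{"claw":5,"linear":[0,0,0],"spin":7.2},{"claw":5,"linear":[0,0,0],"spin":8},{"claw":5,"linear":[0,0,0],"spin":8.8},{"claw":5,"linear":[0,0,0],"spin":9.2}]' 60; python3 -c "
from h import *
go(526.6,247.4,27,62.1)"
```

```text
time: 47.23
tool_pos: [525.9, 247.9, 27.8]
tool_rot: [[0.473, 0.881, 0.001], [0.881, -0.473, 0.002], [0.003, -0.0, -1.0]]
contact_force: [-1.1, 2.4, 3.2]
width: 0.151
pos [525.9 247.9  27.8] yaw 61.8 F [-1.1  2.4  3.2] w 12.9 t 47.23 | lin [-0.1  0.9  0.8] spin -0.06
```

Release, rise, move aside towards the front, and look.

```bash
python3 -m jog '[{"claw":5,"linear":[0,0,0],"spin":0},{"claw":35,"linear":[0,0,0],"spin":0},{"claw":35,"linear":[0,0,0],"spin":0},{"claw":35,"linear":[0,0,0],"spin":0},{"claw":35,"linear":[0,0,-30],"spin":0},{"claw":35,"linear":[0,0,-70],"spin":0},{"claw":35,"linear":[0,0,-110],"spin":0},{"claw":35,"linear":[0,0,-150],"spin":0},{"claw":35,"linear":[0,0,-180],"spin":0}]' 60; python3 -c "
from h import *
go(440,-150,230,61)"
```

```text
time: 47.98
tool_pos: [526.2, 245.9, 210.3]
tool_rot: [[0.47, 0.883, 0.002], [0.883, -0.47, 0.001], [0.002, 0.001, -1.0]]
contact_force: [1.2, 0.2, -0.8]
width: 0.405
pos [526.2 245.9 210.3] yaw 62.0 F [ 1.2  0.2 -0.8] w 34.6 t 47.98 | lin [-389.9  110.   -20.1] spin 0.16
```

```bash
python3 -m jog '[{"claw":35,"linear":[-390,110,-20],"spin":0},{"claw":35,"linear":[-390,110,-20],"spin":0},{"claw":35,"linear":[-390,110,-20],"spin":0},{"claw":35,"linear":[-390,110,-20],"spin":0},{"claw":35,"linear":[-390,110,-20],"spin":0},{"claw":35,"linear":[-390,110,-20],"spin":0},{"claw":35,"linear":[-390,110,-20],"spin":0},{"claw":35,"linear":[-390,110,-20],"spin":0},{"claw":35,"linear":[-390,110,-20],"spin":0},{"claw":35,"linear":[-390,110,-20],"spin":0},{"claw":35,"linear":[-390,110,-20],"spin":0},{"claw":35,"linear":[-390,110,-20],"spin":0}]' 60
python3 - <<'E'
from h import *
p,d,c=cam("top"); dial(p,c); crop("pics/t23.png",p,110,170,240,280,6)
p,d,c=cam("side"); crop("pics/s30.png",p,200,140,340,260,5.5)
go(440,-150,230,61)
E
```

```text
time: 48.98
tool_pos: [438.5, -152.1, 226.9]
tool_rot: [[0.474, 0.88, -0.001], [0.88, -0.474, -0.0], [-0.001, -0.001, -1.0]]
contact_force: [0.4, 1.6, 0.4]
width: 0.407
pointer 21 62.398356558904865 58.059610079254725 tip r 51.711703287606944
zero 16 64.8583804923934 36.566772493984615
disc ctr dark [-1.2  0.6] 626
pos [ 439.4 -149.2  227. ] yaw 62.0 F [ 0.5  0.4 -0.5] w 34.9 t 49.08 | lin [-0.5  0.9 -3. ] spin 0.17
```

View pics/t23.png

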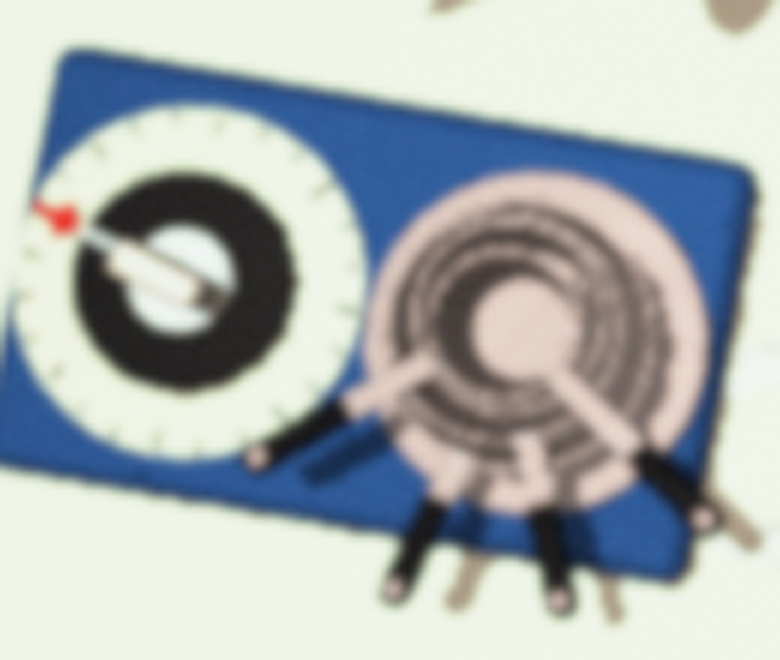

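View pics/s30.png

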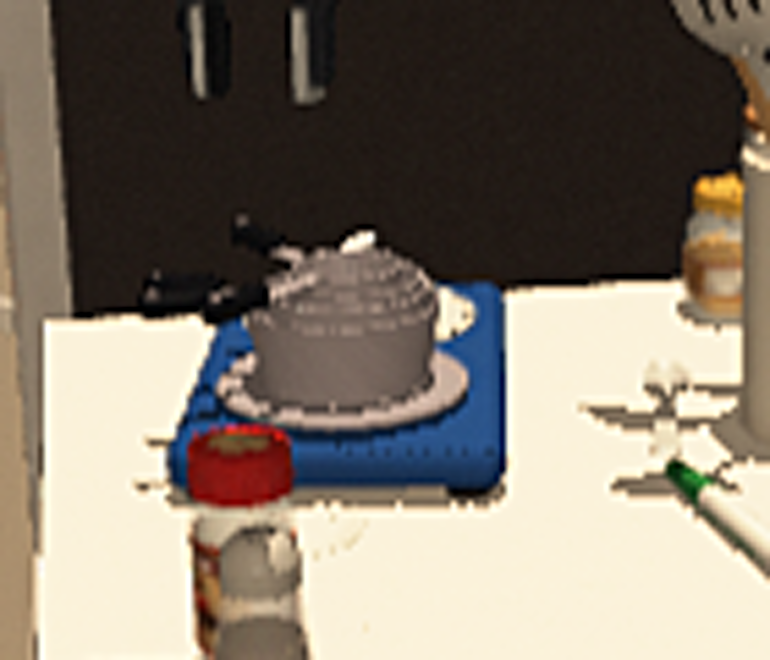

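Run:
```python
from h import *
D=[];
for i in range(6):
    p,d,c=cam("top"); D.append(np.where(d>0,d,np.nan))
dial(p,c)
X=cloud(np.nanmean(D,0),c)
f=lambda u,v:(u/6+109.6,v/6+169.6)
def z(u,v,r=2,pct=None):
    a,b=f(u,v); a,b=int(round(a)),int(round(b)); return np.nanmean(X[b-r:b+r+1,a-r:a+r+1,2])
print("worktop",z(700,620),"blue",z(400,120),z(690,180),"tray",z(385,330,1),z(560,185,1),z(690,330,1),"d floor",z(525,330,3))
for n,u,v in [("c",300,430),("a",418,535),("b",550,550),("d",670,478)]:
    a,b=f(u,v);a,b=int(round(a)),int(round(b)); w=X[b-3:b+4,a-3:a+4,2]; print(n,"grip top",np.sort(w.ravel())[-12:].mean())
H={}
for n,A,B,zz in [("c",(345,405),(258,457),113),("a",(440,495),(392,590),100),("b",(542,505),(558,602),106),("d",(640,455),(705,517),118)]:
    m=(onplane(c,*f(*A),zz)+onplane(c,*f(*B),zz))/2; H[n]=m[:2]
print(H)
ks=list(H); ex=np.array([.981,-.193])
for i,k in enumerate(ks):
    print(k,"scale x",ex@(H[k]-np.array([512.4,175.1])),[round(float(np.hypot(*(H[k]-H[j]))),1) for j in ks if j!=k])
```

```text
pointer 21 62.398356558904865 58.059610079254725 tip r 51.711703287606944
zero 16 64.8583804923934 36.566772493984615
disc ctr dark [-1.2  0.6] 627
worktop 1.1317599409937702 blue 34.260265446346914 34.739990136466204 tray 83.16071467538717 45.51990457209435 45.12044607062272 d floor 65.26753949552065
c grip top 112.85450591682765
a grip top 99.9659934402357
b grip top 106.39644953285143
d grip top 119.40142768435516
{'c': array([463.5, 182.6]), 'a': array([419.9, 142.3]), 'b': array([414.7,  89.9]), 'd': array([439.6,  41.3])}
c scale x -49.443963575030054 [59.4, 104.8, 143.4]
a scale x -84.43734150497365 [59.4, 52.7, 102.9]
b scale x -79.36561943369912 [104.8, 52.7, 54.6]
d scale x -45.59626845351524 [143.4, 102.9, 54.6]
```

```bash
python3 -c "
from plant import r
print(r.hand_in())"
```

```text
the job is handed in; nothing more can be done
None
```

I've set the scale up and handed the job in at about 49 s of the 208 s. The hand-in reported no verdict, so the results below are my own checks.

- **Shaker and jar:** both were moved off the tray to the worktop, and both stand upright in the last side view.
- **Pans:** all four were present. Their centres on the tray looked within about 5 mm of its middle at each placing.
- **Nesting:** the smallest pan's floor measured 65.3 mm high, against 66 expected. The grip tops measured 100, 106.4, 112.9 and 119.4 mm, matching fully seated, level pans.
- **Handles:** neighbouring grip centres are 59, 53 and 55 mm apart (35 needed). All are at least 45 mm in front of the scale's middle line (20 needed).
- **Tare disc:** the zero line is about 2.5° from the red pointer, roughly 2 mm at the rim (6 mm allowed).
- **Robot:** the gripper was open and well clear when I handed in.

**Disagreement:** the reported tool height was about 28 mm lower than the fingertips seen in the camera. The first try at the largest pan's handle closed above it for that reason. I corrected for this and the later grasps held.

**Not seen:** none of the pictures showed a pan being knocked aside.

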